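# Turn two lidded component carriers over and stack them lid-down

### The job

A short and a long component carrier lie lid-up in two sloping stands, their lids only laid on. Turn the short carrier over, holding tray and lid together so that the lid never comes off, and lay it lid-down in the middle of the empty stand, its edge down on the ledge; then turn the long carrier over in the same way and stack it lid-down on the short one, its lower edge on the same ledge. Let go of both, and do not disturb the tools and parts lying around.

Things in the scene. Friction and masses are not known exactly. Their poses are not given: they have to be found in the camera images.
- stand_short: Fixed metal stand that holds the short carrier at the start; base plate 130 x 116 mm. Origin: centre of the plate's underside, on the bench; z up, x the level direction in which its rails slope down (about to the robot's right), y square to it. A carrier lies with a broad face on two sloping rails and its lower edge on a ledge, centred on y = 0.
- stand_short_corner (a point): Middle of the corner line (along y) where rails and ledge meet, 85 mm above the stand's origin, same axes. Rails: rise from it along u = (-0.643, 0, 0.766) for 78 mm (50 degrees from level), 10 mm wide, 84 mm apart between centres, open between them for a finger. Ledge: square to the rails, along n = (0.766, 0, 0.643) for 76 mm, 100 mm wide.
- stand_long: Fixed metal stand that holds the long carrier at the start; base plate 130 x 116 mm. Origin: centre of the plate's underside, on the bench; z up, x the level direction in which its rails slope down (about to the robot's right), y square to it. A carrier lies with a broad face on two sloping rails and its lower edge on a ledge, centred on y = 0.
- stand_long_corner (a point): Middle of the corner line (along y) where rails and ledge meet, 85 mm above the stand's origin, same axes. Rails: rise from it along u = (-0.643, 0, 0.766) for 78 mm (50 degrees from level), 10 mm wide, 84 mm apart between centres, open between them for a finger. Ledge: square to the rails, along n = (0.766, 0, 0.643) for 76 mm, 100 mm wide.
- stand_empty: Fixed metal stand that is empty at the start; base plate 130 x 116 mm. Origin: centre of the plate's underside, on the bench; z up, x the level direction in which its rails slope down (about to the robot's right), y square to it. A carrier lies with a broad face on two sloping rails and its lower edge on a ledge, centred on y = 0.
- stand_empty_corner (a point): Middle of the corner line (along y) where rails and ledge meet, 85 mm above the stand's origin, same axes. Rails: rise from it along u = (-0.643, 0, 0.766) for 78 mm (50 degrees from level), 10 mm wide, 84 mm apart between centres, open between them for a finger. Ledge: square to the rails, along n = (0.766, 0, 0.643) for 76 mm, 100 mm wide.
- short_case: Tray of the short carrier: black, open-topped, 80 x 100 x 24 mm, 90 to 180 g, loose. Origin: centre of its bottom face; z out through the open side to its lid; x along the 80 mm length, at the start straight down the slope (-u of its stand); y across the 100 mm width.
- short_case_centre (a point): Centre of the shut short carrier: 80 (x) by 100 (y) by 32 mm thick (z, towards the lid), faces flat. At the start lid-up in stand_short: 16 mm out from the rails, 40 mm up from the ledge. Pinch tray and lid together across the 32 mm at the middle of the upper edge, fingers pointing down the slope (40 degrees from vertical), one passing between the rails.
- short_case_rim (a point): Centre of the short tray's rim plane, 24 mm from its bottom face.
- short_case_lid: Loose lid of the short carrier: flat grey plate 80 x 100 x 8 mm, about 70 g, flush with the tray's outline; a 6 mm deep lip drops into the tray with 2 mm play, nothing latches it. Origin: centre of its inner face, z outwards.
- short_case_lid_seam (a point): Centre of the short lid's inner face; coincides with short_case_rim while the lid is on.
- long_case: Tray of the long carrier: black, open-topped, 135 x 100 x 24 mm, 90 to 180 g, loose. Origin: centre of its bottom face; z out through the open side to its lid; x along the 135 mm length, at the start straight down the slope (-u of its stand); y across the 100 mm width.
- long_case_centre (a point): Centre of the shut long carrier: 135 (x) by 100 (y) by 32 mm thick (z, towards the lid), faces flat. At the start lid-up in stand_long: 16 mm out from the rails, 67.5 mm up from the ledge. Pinch tray and lid together across the 32 mm at the middle of the upper edge, fingers pointing down the slope (40 degrees from vertical), one passing between the rails.
- long_case_rim (a point): Centre of the long tray's rim plane, 24 mm from its bottom face.
- long_case_lid: Loose lid of the long carrier: flat grey plate 135 x 100 x 8 mm, about 70 g, flush with the tray's outline; a 6 mm deep lip drops into the tray with 2 mm play, nothing latches it. Origin: centre of its inner face, z outwards.
- long_case_lid_seam (a point): Centre of the long lid's inner face; coincides with long_case_rim while the lid is on.
- side_cutter: Bystander, lying loose on the bench: red-handled side cutters 162 x 61 x 10 mm. Origin at the centre of its underside.
- tape_roll: Bystander, lying loose on the bench: black tape roll 62 mm across, 19 mm high. Origin at the centre of its underside.
- tip_tin: Bystander, lying loose on the bench: small round tin 51 mm across, 22 mm high. Origin at the centre of its underside.
- relay_board: Bystander, lying loose on the bench: relay circuit board 46 x 70 x 20 mm. Origin at the centre of its underside.

How it is judged (in metres and radians):
On the way, in this order (a step that is already met when the one before it is completed fails the run):
1. the short carrier has been turned lid-down (angle between short_case_centre's own z axis and vertical above 2 rad), for 0.1 s.
2. the short carrier lies lid-down, shut and released in the stand that was empty, its edge on the ledge (x of short_case_centre in the frame of stand_empty between -0.0225 and -0.0045 m and y of short_case_centre in the frame of stand_empty between -0.018 and 0.018 m and z of short_case_centre in the frame of stand_empty between 0.1169 and 0.1349 m and angle between short_case_centre's own z axis and vertical between 2.109 and 2.429 rad and angle between the y axis of short_case_centre and the y axis of stand_empty, either way round below 0.16 rad and distance between short_case_rim and short_case_lid_seam below 0.007 m and linear speed of each of short_case, short_case_lid below 0.02 m/s and contact force between each of short_case, short_case_lid and the fingers below 0.05 N), for 0.2 s.
3. the long carrier has been turned lid-down (angle between long_case_centre's own z axis and vertical above 2 rad), for 0.1 s.
At the end, for the whole second after the job is handed in: Both carriers lie lid-down, shut (lids within 7 mm), still and released in the once-empty stand, lower edges on the ledge: short on the rails, long flat on it; centres within 9 mm of seated (x, z) and 18 mm of the middle sideways, slope and yaw within 0.16 rad (all of step 2 and x of long_case_centre in the frame of stand_empty between -0.0156 and 0.0024 m and y of long_case_centre in the frame of stand_empty between -0.018 and 0.018 m and z of long_case_centre in the frame of stand_empty between 0.1586 and 0.1766 m and angle between long_case_centre's own z axis and vertical between 2.109 and 2.429 rad and angle between the y axis of long_case_centre and the y axis of stand_empty, either way round below 0.16 rad and distance between long_case_rim and long_case_lid_seam below 0.007 m and linear speed of each of long_case, long_case_lid below 0.02 m/s and contact force between each of long_case, long_case_lid and the fingers below 0.05 N); the robot touches nothing.
It fails at once if the short carrier's lid comes more than 12 mm off its tray (distance between short_case_rim and short_case_lid_seam above 0.012 m).
It fails at once if the long carrier's lid comes more than 12 mm off its tray (distance between long_case_rim and long_case_lid_seam above 0.012 m).
It fails at once if a bystander is shifted by more than 30 mm (distance of any of side_cutter, tape_roll, tip_tin, relay_board from where it was at the start of the episode above 0.03 m).
It also fails if it takes over 72 s, if anything falls off the work surface, if the arm or the gripper's body presses on something with over 40 N, if the wrist force passes 120 N, or if a joint passes its speed limit or range.

### The arm

A 7-joint arm with a two-finger parallel gripper is mounted at the origin on a cart in front of the work surface, level with it; the furniture and walls round the work are solid. World frame = base frame: x ahead of the robot, y to its left, z up, the work surface at z = 0. Lengths are in mm, angles in rad, forces in N, time in s.
With the tool pointing down it reaches from about 400 to 875 mm from the base axis. Payload 4.4 kg.
Tool frame: the origin (TCP) lies on the centre line of the jaws, within the pads' length; the fingertips stand 11 mm ahead of it and the grasp point (between the pads) lies 8 mm behind it (ctrl.tips_ahead is the distance from the TCP to the fingertips, in mm); z points along the fingers, y is the line along which they close (so a half turn about z gives the same grasp; the last joint's range is limited). The gripper opens to 85 mm and grips with 20 to 120 N. Pads are 22 mm wide; open, the fingers measure 114 mm over their backs; the gripper's body (76 mm by 85 mm) begins 54 mm behind the grasp point. The pads swing forward as they close: fully open they stand 13 mm farther back than shut.
Start: joints at [-1.273, 0.628, 0.038, 1.517, -0.027, 0.996, -0.02], TCP at [231.266, 607.481, 242.313] pointing down, gripper open.
Joint ranges: [-3.06, 3.06], [-0.37, 2.12], [-1.25, 1.32], [0.18, 2.47], [-1.1, 4.24], [0.23, 1.98], [-2.94, 2.94]. Speed limits (rad/s): [2.57, 2.57, 3.14, 3.14, 3.14, 3.14, 3.14].

### API

Orientations are given as [roll, pitch, yaw] about the fixed x, y, z axes, in that order (R = Rz(yaw) Ry(pitch) Rx(roll)).
In Python, from cell import ctrl, eyes, job gives the robot as it stands. The module is installed in compiled form; this text tells all that it offers.
- The arm moves only by the tool carry_out, never from a script. Its argument "moves" is a list of rows, each an object of numbers: "tx", "ty", "tz": the shift along the tool's x, y, z as a fraction of full scale; "twist": the turn about the tool's z as a fraction of full scale; "fingers": the opening, from 0 (shut) to 1 (fully open). In form: [{"tx": .., "ty": .., "tz": .., "twist": .., "fingers": ..}, ...]. A call has 1 to 12 rows; each row shifts and turns the commanded pose from where the row before left it, along the tool's axes as they then stand; what a row does not reach is not made up. Full scale, the value 1, is 0.3 m for a shift and pi rad for a turn. A row lasts 1/8 s, in which the tool goes at most 62.5 mm and 10.7 degrees, less where a joint would pass 70% of its speed; a pose out of reach is approached as far as the arm can. A call with a number of a shift or a turn outside -1 to 1 is refused whole. A call with a gripper value outside its range is refused whole. The fingers move at their own pace and stop on an object; the grip force is fixed at half the most. Time passes only in rows, so rows that do not move let the fingers close. It gives the time, the measured TCP pose, the force, the opening and the grip force at its end, in the units of the state.
- ctrl.read_state(): the state, without advancing time (a new reading comes with each control period).
- eyes.get_image(name): name is "scene" or "top" or "wrist"; returns a dict with "color" (400x640x3 uint8, blue, green, red), "fovy" (degrees; the focal length in pixels is half the picture's height over the tangent of half this angle, whatever the lens; pixels are square), "cx", "cy" (the principal point, pixels), "k1" (the pictures are not rectified: a ray, as slopes to the right and down, at radius r is drawn at 1 + k1 r^2 times it, then the intrinsics apply), "world_from_camera" (4x4, takes a point from camera to world coordinates). Camera axes: x right, y up, looking along -z (the intrinsics and any distortion apply to the point x, -y, -z); pixel columns grow to the right and rows downward; lengths in mm; the calibration is good to about 2 mm. A picture is of the moment at which its call begins. There is no depth.
- job.finish_job(): hands the job in; it is judged then, once.
The state is a dict: "clock": time; "qpos": joint angles; "qd": joint speeds; "tau": joint torques, N m; "eef_pos": TCP position; "tool_rot": TCP orientation; "force": force on the tool from outside, world axes, zero at the start; "torque": the same for the moment, N m; "width": finger opening in mm; "gripper_force": force on a finger pad.
Only numpy, scipy, OpenCV 4.12 (cv2) and the standard library are available. Lean on these libraries where they do the work, as an engineer would, in place of code of your own. Each camera call takes 0.05 s, during which the arm holds its last target. There are 200 camera calls.

## Working session

There is one attempt and no reset: what is moved stays moved. The work goes in short steps, Python scripts to look and compute and a tool call to move; the robot and the scene stay as the last step left them, time stands still between calls to the robot, and variables do not carry over. Pictures are saved under pics/ and viewed, at most 10 in all, crops included, and the job is handed in when it is done.

Besides the shell and the picture viewer there is one more tool, called after "Request:" in YAML: its name, and indented under it one key for each argument. carry_out: Moves the arm, as the interface text tells. Its arguments: {"type":"object","properties":{"moves":{"type":"array","items":{"type":"object","properties":{"tx":{"type":"number","minimum":-1,"maximum":1},"ty":{"type":"number","minimum":-1,"maximum":1},"tz":{"type":"number","minimum":-1,"maximum":1},"twist":{"type":"number","minimum":-1,"maximum":1},"fingers":{"type":"number"}}}}},"required":["moves"]}

```bash
mkdir -p pics; cat > h.py <<'E'
import numpy as np, cv2
from cell import ctrl, eyes, job
from scipy.spatial.transform import Rotation as R
def snap(n,f):
    im=eyes.get_image(n); cv2.imwrite('pics/'+f,im['color']); np.save('pics/'+f+'.npy',im,allow_pickle=True); return im
def load(f): return np.load('pics/'+f+'.npy',allow_pickle=True).item()
def foc(im): return 200/np.tan(np.radians(im['fovy'])/2)
def ray(im,u,v):
    f=foc(im); d=np.array([(u-im['cx'])/f,(v-im['cy'])/f]); s=d.copy()
    for _ in range(20): s=d/(1+im['k1']*(s@s))
    T=np.array(im['world_from_camera']); w=T[:3,:3]@np.array([s[0],-s[1],-1]); return T[:3,3],w/np.linalg.norm(w)
def onz(im,u,v,z):
    o,w=ray(im,u,v); return o+w*(z-o[2])/w[2]
def proj(im,P):
    T=np.array(im['world_from_camera']); c=T[:3,:3].T@(np.asarray(P,float)-T[:3,3]); s=np.array([c[0],-c[1]])/-c[2]
    s=s*(1+im['k1']*(s@s)); return s*foc(im)+[im['cx'],im['cy']]
E
python3 - <<'E'
from h import *
s=ctrl.read_state(); print(s); print(ctrl.tips_ahead)
for n in('scene','top','wrist'):
    im=snap(n,n+'0.png'); print(n,im['fovy'],im['cx'],im['cy'],im['k1'],np.round(im['world_from_camera'],3).tolist())
print(R.from_euler('xyz',s['tool_rot']).as_matrix().round(3))
E
```

```text
{'clock': 0.0, 'qpos': array([-1.27281454,  0.62931086,  0.03840787,  1.51835016, -0.02702492,
        0.99627471, -0.01998166]), 'qd': array([-8.56647410e-04,  3.79904609e-04,  5.01319879e-04, -6.58574816e-04,
       -7.92007007e-05, -7.61981903e-04,  5.69402324e-04]), 'tau': array([-4.56066446e-04, -5.63412380e+01,  1.22609474e+00, -1.93442738e+01,
        1.10578258e-02,  1.06927310e-02, -2.70627305e-05]), 'eef_pos': array([231.01624667, 606.93714231, 241.41697815]), 'tool_rot': array([-3.13976592e+00, -1.91952509e-05,  2.77784361e+00]), 'force': array([-0.42593809, -0.45875269, -0.12951218]), 'torque': array([-0.03174961,  0.05505869, -0.03931251]), 'gripper_force': 0.0, 'width': 85.11876430053964}
11.0
scene 47.142057908233014 317.39433191647333 208.5166816139414 -0.04427196418277481 [[0.602, 0.43, -0.673, -556.571], [-0.799, 0.335, -0.5, -721.823], [0.01, 0.838, 0.545, 1001.044], [0.0, 0.0, 0.0, 1.0]]
top 47.700573666405134 320.6663020982689 195.56948161194575 -0.06427882977572955 [[0.096, 0.975, -0.202, 290.926], [-0.995, 0.094, -0.018, 81.295], [0.001, 0.203, 0.979, 1475.845], [0.0, 0.0, 0.0, 1.0]]
wrist 61.20104153339007 320.6841126122406 201.3303264111115 -0.037918515520845526 [[0.356, -0.897, -0.264, 165.093], [0.935, 0.341, 0.102, 633.597], [-0.001, -0.283, 0.959, 374.216], [0.0, 0.0, 0.0, 1.0]]
[[-0.935  0.356 -0.001]
 [ 0.356  0.935 -0.002]
 [ 0.    -0.002 -1.   ]]
```

View pics/scene0.png

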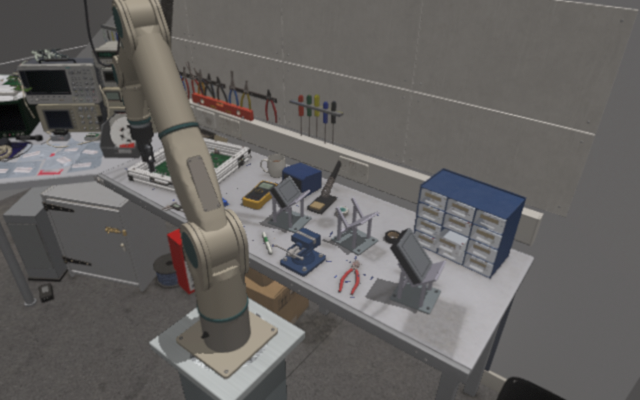

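View pics/top0.png

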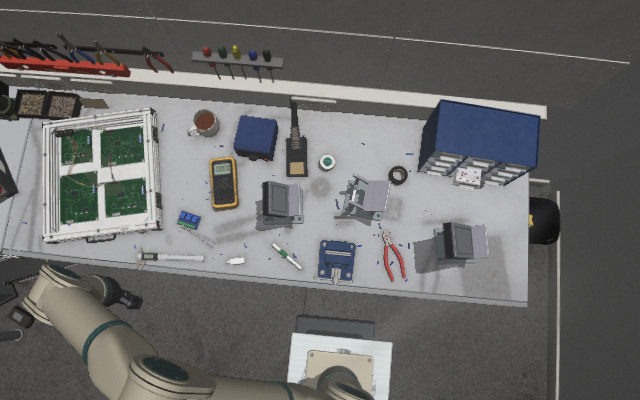

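```bash
python3 - <<'E'
from h import *
a=load('top0.png')['color'][155:285,245:505]; cv2.imwrite('pics/c1.png',cv2.resize(a,None,fx=3,fy=3,interpolation=cv2.INTER_CUBIC))
a=load('scene0.png')['color'][165:315,260:450]; cv2.imwrite('pics/c2.png',cv2.resize(a,None,fx=4,fy=4,interpolation=cv2.INTER_CUBIC))
E
```

```text
(no output)
```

View pics/c1.png

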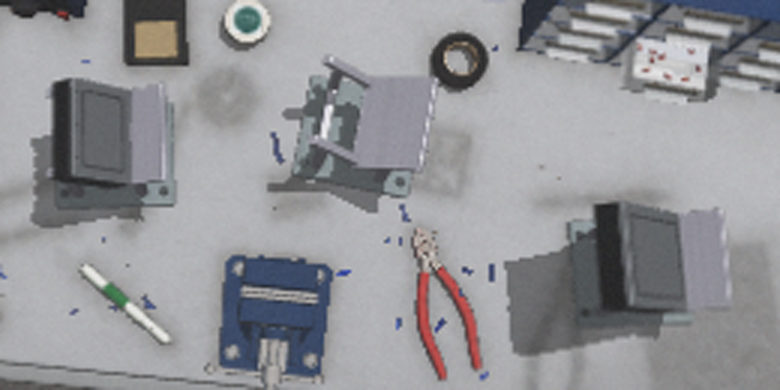

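View pics/c2.png

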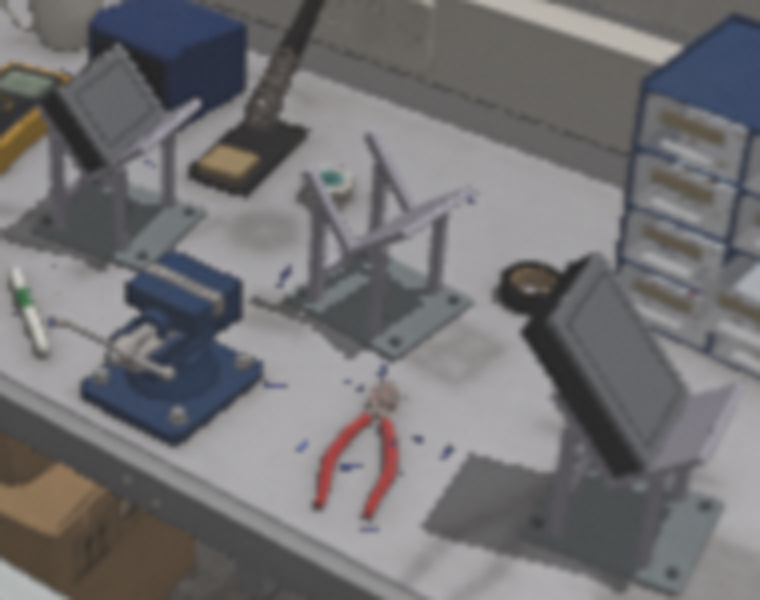

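Request:
carry_out:
  moves:
    - {"tz":-0.2,"fingers":1}
    - {"tz":-0.2,"fingers":1}
    - {"tz":-0.2,"fingers":1}
    - {"tz":-0.2,"fingers":1}

```text
validation failed for argument at $.mo...
```

```bash
python3 - <<'E'
from h import *
im=load('top0.png')
def est(pts):
    out=[onz(im,245+u/3,155+v/3,133.9) for u,v in pts]
    a,b=out; m=(a+b)/2; d=(a-b); d/=np.linalg.norm(d)   # +y of stand
    yaw=np.arctan2(-d[0],d[1]); x=np.array([np.cos(yaw),np.sin(yaw)])
    print(np.linalg.norm(out[0]-out[1]).round(1),'yaw',yaw.round(3),'corner/origin',(m[:2]-58.2*x).round(1))
est([(166,84),(166,182)]);est([(437,77),(424,169)]);est([(722,208),(732,306)])
E
```

```text
100.7 yaw -1.466 corner/origin [544.5 224.4]
96.4 yaw -1.643 corner/origin [590.7 -40.5]
98.2 yaw -1.442 corner/origin [ 471.1 -346.4]
```

Request:
carry_out:
  moves:
    - {"tx":0.0,"ty":0.0,"tz":-0.2,"twist":0.0,"fingers":1.0}
    - {"tx":0.0,"ty":0.0,"tz":-0.2,"twist":0.0,"fingers":1.0}

```text
clock: 0.4
eef_pos: [231.1, 607.0, 362.8]
tool_rot: [-3.139, 0.0, 2.778]
force: [0.2, 1.5, 0.3]
width: 85.6
gripper_force: 0.0
```

```bash
cat >> h.py <<'E'
def plan(way,p=None,Rm=None,fing=1.0,step=58,tw=0.058):
    """way: list of (world xyz, twist total in units of pi about tool z, [n])"""
    s=ctrl.read_state(); p=np.array(s['eef_pos'] if p is None else p,float); Rm=R.from_euler('xyz',s['tool_rot']).as_matrix() if Rm is None else Rm
    rows=[]
    for w in way:
        t=np.array(w[0],float); T=w[1]; n=int(max(np.ceil(np.linalg.norm(t-p)/step),np.ceil(abs(T)/tw),1))
        n=max(n,w[2] if len(w)>2 else 1)
        for k in range(n):
            d=(t-p)/(n-k); c=np.round(Rm.T@d/300,3); a=round(T/n,3); rows.append([*c,a]); p=p+Rm@c*300
            Rm=Rm@R.from_euler('z',a*np.pi).as_matrix()
    print(len(rows))
    for r in rows: print('%.3f %.3f %.3f  %.3f'%tuple(r))
    return p,Rm
E
python3 - <<'E'
from h import *
plan([((450,250,400),.35),((460,-50,420),.2),((270,-430,450),.2),((50,-640,450),.1)])
E
```

```text
28
-0.138 -0.107 -0.015  0.044
-0.152 -0.086 -0.015  0.044
-0.162 -0.065 -0.015  0.044
-0.169 -0.042 -0.015  0.044
-0.174 -0.018 -0.015  0.044
-0.174 0.006 -0.016  0.044
-0.172 0.030 -0.015  0.044
-0.166 0.053 -0.016  0.044
-0.166 -0.011 -0.011  0.033
-0.167 0.006 -0.011  0.033
-0.165 0.023 -0.011  0.033
-0.162 0.040 -0.010  0.033
-0.157 0.057 -0.011  0.033
-0.150 0.073 -0.010  0.033
-0.177 0.010 -0.012  0.025
-0.175 0.024 -0.012  0.025
-0.173 0.038 -0.012  0.025
-0.170 0.051 -0.012  0.025
-0.165 0.064 -0.012  0.025
-0.159 0.077 -0.012  0.025
-0.153 0.089 -0.012  0.025
-0.146 0.101 -0.013  0.025
-0.159 0.056 0.000  0.017
-0.156 0.065 0.000  0.017
-0.152 0.073 0.001  0.017
-0.148 0.081 0.000  0.017
-0.144 0.089 0.001  0.017
-0.139 0.097 0.000  0.017
```

Request:
carry_out:
  moves:
    - {"tx":-0.138,"ty":-0.107,"tz":-0.015,"twist":0.044,"fingers":1}
    - {"tx":-0.152,"ty":-0.086,"tz":-0.015,"twist":0.044,"fingers":1}
    - {"tx":-0.162,"ty":-0.065,"tz":-0.015,"twist":0.044,"fingers":1}
    - {"tx":-0.169,"ty":-0.042,"tz":-0.015,"twist":0.044,"fingers":1}
    - {"tx":-0.174,"ty":-0.018,"tz":-0.015,"twist":0.044,"fingers":1}
    - {"tx":-0.174,"ty":0.006,"tz":-0.015,"twist":0.044,"fingers":1}
    - {"tx":-0.172,"ty":0.03,"tz":-0.015,"twist":0.044,"fingers":1}
    - {"tx":-0.166,"ty":0.053,"tz":-0.016,"twist":0.044,"fingers":1}
    - {"tx":-0.166,"ty":-0.011,"tz":-0.011,"twist":0.033,"fingers":1}
    - {"tx":-0.167,"ty":0.006,"tz":-0.011,"twist":0.033,"fingers":1}
    - {"tx":-0.165,"ty":0.023,"tz":-0.011,"twist":0.033,"fingers":1}
    - {"tx":-0.162,"ty":0.04,"tz":-0.011,"twist":0.033,"fingers":1}

```text
clock: 1.9
eef_pos: [456.4, 48.9, 411.9]
tool_rot: [-3.141, -0.0, 1.254]
force: [0.8, 0.0, 0.1]
width: 85.6
gripper_force: 0.0
```

```bash
python3 - <<'E'
from h import *
s=ctrl.read_state(); print(s['qpos'].round(3),s['eef_pos'],s['tool_rot'])
im=snap('wrist','w1.png')
snap('top','t1.png')
E
```

```text
[-0.639  0.204  0.587  1.763 -0.121  1.21  -0.336] [456.4135568   48.91853886 411.85029174] [-3.14145051e+00 -2.67585914e-04  1.25404026e+00]
```

View pics/w1.png

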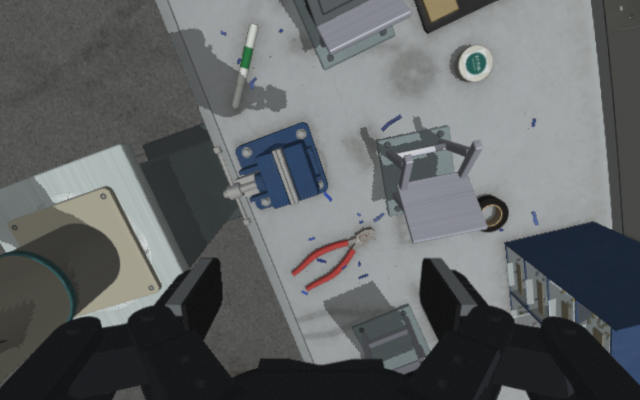

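```bash
python3 - <<'E'
from h import *
im=load('w1.png')
def est(pts,z=133.9,off=58.2):
    out=[onz(im,u,v,z) for u,v in pts]
    out.sort(key=lambda q:-q[0]); a,b=out; m=(a+b)/2; d=(a-b); L=np.linalg.norm(d); d/=L
    yaw=np.arctan2(-d[0],d[1]); x=np.array([np.cos(yaw),np.sin(yaw)])
    print(L.round(1),'yaw',yaw.round(3),'origin',(m[:2]-off*x).round(1))
est([(409,243),(486,234)])
est([(322,52),(411,12)])
for c in [(376,138),(448,126)]: print(onz(im,*c,4).round(1))
print(onz(im,475,63,22)[:2],onz(im,491,213,19)[:2])
E
```

```text
101.9 yaw -1.765 origin [596.1 -40.2]
106.4 yaw -1.485 origin [546.3 232.1]
[545.8  38.9   4. ]
[659.1  21.9   4. ]
[710.73494666 101.49332126] [ 692.70923522 -135.68663308]
```

Request:
carry_out:
  moves:
    - {"tx":-0.17,"ty":0.05,"tz":-0.011,"twist":0.033,"fingers":1}
    - {"tx":-0.17,"ty":0.06,"tz":-0.011,"twist":0.033,"fingers":1}
    - {"tx":-0.177,"ty":0.01,"tz":-0.012,"twist":0.025,"fingers":1}
    - {"tx":-0.175,"ty":0.024,"tz":-0.012,"twist":0.025,"fingers":1}
    - {"tx":-0.173,"ty":0.038,"tz":-0.012,"twist":0.025,"fingers":1}
    - {"tx":-0.17,"ty":0.051,"tz":-0.012,"twist":0.025,"fingers":1}
    - {"tx":-0.165,"ty":0.064,"tz":-0.012,"twist":0.025,"fingers":1}
    - {"tx":-0.159,"ty":0.077,"tz":-0.012,"twist":0.025,"fingers":1}
    - {"tx":-0.153,"ty":0.089,"tz":-0.012,"twist":0.025,"fingers":1}
    - {"tx":-0.146,"ty":0.101,"tz":-0.012,"twist":0.025,"fingers":1}

```text
clock: 3.25
eef_pos: [261.0, -437.5, 447.0]
tool_rot: [-3.141, -0.001, 0.421]
force: [1.1, -0.1, -0.5]
width: 85.4
gripper_force: 0.0
```

```bash
python3 - <<'E'
from h import *
s=ctrl.read_state(); print(s['qpos'].round(3),s['eef_pos'],s['tool_rot'])
plan([((40,-640,450),.12),((-30,-820,500),0)])
E
```

```text
[ 0.307  0.359  0.983  1.582 -0.304  1.365  0.173] [ 260.96211804 -437.48309839  446.99476762] [-3.14114616e+00 -7.54951247e-04  4.21282427e-01]
10
-0.158 0.052 -0.002  0.020
-0.154 0.062 -0.002  0.020
-0.150 0.072 -0.002  0.020
-0.146 0.081 -0.002  0.020
-0.140 0.091 -0.001  0.020
-0.134 0.099 -0.002  0.020
-0.065 0.147 -0.042  0.000
-0.065 0.147 -0.042  0.000
-0.065 0.147 -0.042  0.000
-0.065 0.148 -0.041  0.000
```

Request:
carry_out:
  moves:
    - {"tx":-0.158,"ty":0.052,"tz":0,"twist":0.02,"fingers":1}
    - {"tx":-0.154,"ty":0.062,"tz":0,"twist":0.02,"fingers":1}
    - {"tx":-0.15,"ty":0.072,"tz":0,"twist":0.02,"fingers":1}
    - {"tx":-0.146,"ty":0.081,"tz":0,"twist":0.02,"fingers":1}
    - {"tx":-0.14,"ty":0.091,"tz":0,"twist":0.02,"fingers":1}
    - {"tx":-0.134,"ty":0.099,"tz":0,"twist":0.02,"fingers":1}
    - {"tx":0,"ty":0.18,"tz":0,"twist":0,"fingers":1}
    - {"tx":0,"ty":0.18,"tz":0,"twist":0,"fingers":1}
    - {"tx":0,"ty":0.18,"tz":0,"twist":0,"fingers":1}
    - {"tx":0,"ty":0.18,"tz":0,"twist":0,"fingers":1}
    - {"tx":0,"ty":0.18,"tz":0,"twist":0,"fingers":1}

```text
clock: 4.62
eef_pos: [43.7, -832.2, 442.0]
tool_rot: [3.121, -0.005, 0.025]
force: [69.9, -12.4, 3.5]
width: 85.5
gripper_force: 0.0
```

```bash
python3 - <<'E'
from h import *
s=ctrl.read_state(); print(s['qpos'].round(3),s['eef_pos'],s['tool_rot']);print(R.from_euler('xyz',s['tool_rot']).as_matrix().round(3))
E
```

```text
[ 1.42   1.063  1.179  0.184 -1.101  1.982  0.058] [  43.6619164  -832.15452385  442.01452796] [ 3.12147038 -0.00460862  0.02492254]
[[ 1.     0.025  0.005]
 [ 0.025 -0.999 -0.02 ]
 [ 0.005  0.02  -1.   ]]
```

Request:
carry_out:
  moves:
    - {"tx":0,"ty":0.18,"tz":0,"twist":0,"fingers":1}
    - {"tx":0,"ty":0.18,"tz":0,"twist":0,"fingers":1}
    - {"tx":0,"ty":0.18,"tz":0,"twist":0,"fingers":1}

```text
clock: 5.0
eef_pos: [43.7, -833.1, 435.9]
tool_rot: [3.128, -0.006, 0.032]
force: [0.6, 0.2, -0.3]
width: 85.4
gripper_force: 0.0
```

```bash
python3 - <<'E'
from h import *
s=ctrl.read_state(); print(s['qpos'].round(3),s['eef_pos'],s['tool_rot']);print(R.from_euler('xyz',s['tool_rot']).as_matrix().round(3))
snap('scene','s2.png')
E
```

```text
[ 1.421  1.07   1.176  0.184 -1.1    1.981  0.065] [  43.70968507 -833.14817164  435.89209859] [ 3.12807357 -0.0061248   0.03188409]
[[ 0.999  0.032  0.007]
 [ 0.032 -0.999 -0.013]
 [ 0.006  0.014 -1.   ]]
```

View pics/s2.png

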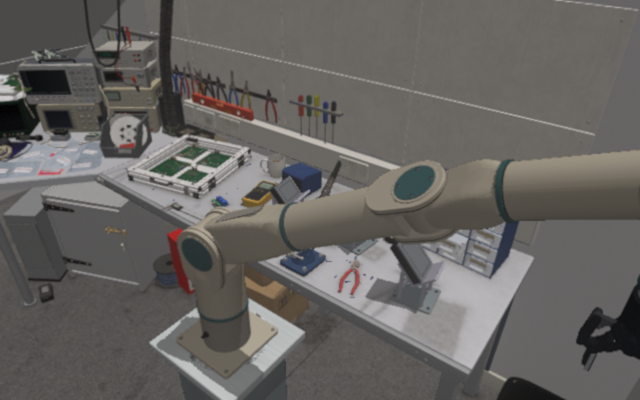

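Request:
carry_out:
  moves:
    - {"tx":0,"ty":-0.18,"tz":0,"twist":0,"fingers":1}
    - {"tx":0,"ty":-0.18,"tz":0,"twist":0,"fingers":1}
    - {"tx":0,"ty":0,"tz":0,"twist":0,"fingers":1}

```text
clock: 5.42
eef_pos: [43.6, -768.4, 437.9]
tool_rot: [3.125, -0.009, 0.02]
force: [0.6, -0.1, 1.4]
width: 85.6
gripper_force: 0.0
```

```bash
python3 - <<'E'
from h import *
s=ctrl.read_state(); print(s['qpos'].round(3),s['eef_pos'],s['tool_rot']);print(R.from_euler('xyz',s['tool_rot']).as_matrix().round(4))
E
```

```text
[ 1.164  0.946  1.267  0.748 -0.945  1.825  0.348] [  43.61821658 -768.37911083  437.92248869] [ 3.12523986 -0.00878145  0.02044921]
[[ 0.9998  0.0203  0.0091]
 [ 0.0204 -0.9997 -0.0162]
 [ 0.0088  0.0164 -0.9998]]
```

```bash
cat > kin.py <<'E'
import numpy as np, itertools
from scipy.spatial.transform import Rotation as R
from scipy.optimize import least_squares
D=[([-1.27281,.62931,.03841,1.51835,-.02702,.99627,-.01998],[231.016,606.937,241.417],[-3.13977,0,2.77784]),
([-.639,.204,.587,1.763,-.121,1.21,-.336],[456.414,48.919,411.85],[-3.14145,-.00027,1.25404]),
([.307,.359,.983,1.582,-.304,1.365,.173],[260.962,-437.483,446.995],[-3.14115,-.00075,.42128]),
([1.42,1.063,1.179,.184,-1.101,1.982,.058],[43.66,-832.15,442.01],[3.12147,-.00461,.02492]),
([1.421,1.07,1.176,.184,-1.1,1.981,.065],[43.71,-833.15,435.89],[3.12807,-.00612,.03188]),
([1.164,.946,1.267,.748,-.945,1.825,.348],[43.618,-768.379,437.922],[3.12524,-.00878,.02045])]
S=[-1,1,-1,1,-1,1,-1]
def chain(q,off,P,S=S):
    Rm=R.identity(); p=np.zeros(3); k=0
    for i in range(7):
        Rm=Rm*R.from_euler('z' if i%2==0 else 'y',S[i]*(q[i]+(off if 0 else 0)))
        if i in(1,3): p=p+Rm.apply([P[2+2*(i//2)],0,P[1+2*(i//2)]])
        if i==5: p=p+Rm.apply([P[6] if len(P)>6 else 0,0,P[5]])
    return p+[0,0,P[0]],Rm
P0=[300,450,0,450,0,280]
if __name__=='__main__':
    for s in itertools.product([1,-1],repeat=4):
        SS=[s[0],1,s[1],1,s[2],1,s[3]]
        Rs=[R.from_euler('xyz',r) for _,_,r in D]
        F=[chain(q,0,P0,SS)[1] for q,_,_ in D]
        E=[(f.inv()*r) for f,r in zip(F,Rs)]   # should be constant
        e=max((E[0].inv()*x).magnitude() for x in E)
        if e<.1:print(SS,e,E[0].as_euler('xyz'))
    f=lambda P:np.concatenate([chain(q,0,P)[0]-np.array(p) for q,p,_ in D])
    r=least_squares(f,P0+[0]); print(r.x.round(1),abs(r.fun).max())
E
python3 kin.py
```

```text
[-1, 1, -1, 1, -1, 1, -1] 0.0011065105974062475 [ 1.80507209e-06 -1.39811458e-05  1.57079804e+00]
[-511.9  556.7  -22.4  379.4    7.2 -509.5  -26. ] 24.95634052405319
```

```bash
cat > kin2.py <<'E'
from kin import *
def fk(q,P):
    P=np.asarray(P).reshape(-1,3); Rm=R.identity(); p=P[0].copy()
    for i in range(7):
        Rm=Rm*R.from_euler('z' if i%2==0 else 'y',S[i]*q[i])
        p=p+Rm.apply(P[i+1])
    return p,Rm*R.from_euler('z',np.pi/2)
P0=np.zeros((8,3)); P0[0,2]=330;P0[2,2]=450;P0[4,2]=450;P0[6,2]=280
def fit(D,lam=.02):
    f=lambda P:np.concatenate([np.concatenate([fk(q,P)[0]-np.array(p) for q,p,_ in D]),lam*(P-P0.ravel())])
    r=least_squares(f,P0.ravel()); return r.x, abs(r.fun[:3*len(D)]).max()
if __name__=='__main__':
    x,e=fit(D); print(x.reshape(-1,3).round(1),e)
E
python3 kin2.py
```

```text
[[ -3.5  -2.6 324. ]
 [ 14.6  -0.5  -6. ]
 [  0.5  -0.5 493.9]
 [  6.9  -5.2  43.9]
 [-18.3  -5.2 418.9]
 [ 16.2  -7.  -31.1]
 [ 14.   -7.  288.8]
 [ -4.4  -5.5   8.8]] 0.16967577275067924
```

```bash
cat > sim.py <<'E'
from kin2 import *
import json,os
lo=np.array([-3.06,-.37,-1.25,.18,-1.1,.23,-2.94]); hi=np.array([3.06,2.12,1.32,2.47,4.24,1.98,2.94])
vm=np.array([2.57,2.57,3.14,3.14,3.14,3.14,3.14])*.7/8
if os.path.exists('log.json'): D=D+[tuple(d) for d in json.load(open('log.json'))]
PX,_e=fit(D)
def jac(q,wr):
    p,Rm=fk(q,PX); J=np.zeros((6,7))
    for i in range(7):
        d=np.array(q,float); d[i]+=1e-5; p2,R2=fk(d,PX); J[:3,i]=(p2-p)/1000/1e-5; J[3:,i]=(R2*Rm.inv()).as_rotvec()/1e-5*wr
    return p,Rm,J
def step(q,row,wr=1.,lam=.05,it=20,null=0,q0=None):
    q=np.array(q,float); p,Rm=fk(q,PX); pt=p+Rm.apply(np.array(row[:3])*300); Rt=Rm*R.from_euler('z',row[3]*np.pi)
    qs=q.copy()
    for _ in range(it):
        p,Rm,J=jac(q,wr); e=np.concatenate([(pt-p)/1000,(Rt*Rm.inv()).as_rotvec()*wr])
        A=J.T@np.linalg.inv(J@J.T+lam**2*np.eye(6)); dq=A@e
        if null: dq+=null*(np.eye(7)-A@J)@((q0-q))
        q=np.clip(q+dq,lo,hi)
    d=q-qs; k=max(1,np.max(abs(d)/vm)); return qs+d/k
def tilt(q):
    z=fk(q,PX)[1].as_matrix()[:,2]; return z
E
python3 - <<'E'
from sim import *
rows=[[0,0,-.2,0]]*2
A=[[-.138,-.107,-.015,.044],[-.152,-.086,-.015,.044],[-.162,-.065,-.015,.044],[-.169,-.042,-.015,.044],[-.174,-.018,-.015,.044],[-.174,.006,-.015,.044],[-.172,.03,-.015,.044],[-.166,.053,-.016,.044],[-.166,-.011,-.011,.033],[-.167,.006,-.011,.033],[-.165,.023,-.011,.033],[-.162,.04,-.011,.033]]
B=[[-.17,.05,-.011,.033],[-.17,.06,-.011,.033],[-.177,.01,-.012,.025],[-.175,.024,-.012,.025],[-.173,.038,-.012,.025],[-.17,.051,-.012,.025],[-.165,.064,-.012,.025],[-.159,.077,-.012,.025],[-.153,.089,-.012,.025],[-.146,.101,-.012,.025]]
C=[[-.158,.052,0,.02],[-.154,.062,0,.02],[-.15,.072,0,.02],[-.146,.081,0,.02],[-.14,.091,0,.02],[-.134,.099,0,.02]]+[[0,.18,0,0]]*5
Dd=[[0,.18,0,0]]*3; E=[[0,-.18,0,0]]*2+[[0,0,0,0]]
for wr in (.3,1.):
  for lam in (.02,.1):
    q=np.array(D[0][0])
    for seg in (rows+A,B,C,Dd,E):
        for r in seg: q=step(q,r,wr,lam)
        print(wr,lam,q.round(2),fk(q,PX)[0].round(0),tilt(q).round(3))
E
```

```text
0.3 0.02 [-0.64  0.21  0.59  1.76 -0.12  1.21 -0.34] [457.  50. 412.] [-0.001 -0.002 -1.   ]
0.3 0.02 [ 0.32  0.35  0.95  1.58 -0.29  1.36  0.15] [ 261. -437.  448.] [-0.001 -0.002 -1.   ]
0.3 0.02 [ 1.6   1.3   0.45  0.18 -0.57  1.98 -0.29] [ -37. -823.  218.] [ 0.15   0.286 -0.946]
0.3 0.02 [ 1.68  1.86 -0.32  0.18  0.14  1.98 -0.45] [ -47. -638. -200.] [ 0.223  0.748 -0.626]
0.3 0.02 [ 1.72  1.6  -0.31  0.73  0.1   1.7  -0.52] [ -18. -605. -144.] [ 0.223  0.747 -0.626]
0.3 0.1 [-0.64  0.21  0.59  1.76 -0.12  1.21 -0.34] [457.  50. 412.] [-0.001 -0.002 -1.   ]
0.3 0.1 [ 0.32  0.34  0.95  1.58 -0.28  1.36  0.15] [ 261. -437.  448.] [-0.001 -0.002 -1.   ]
0.3 0.1 [ 1.46  1.08  0.75  0.18 -0.73  1.92 -0.02] [  29. -847.  404.] [ 0.032 -0.005 -0.999]
0.3 0.1 [ 1.57  1.21  0.71  0.18 -0.77  1.78 -0.13] [ -36. -892.  297.] [ 0.094 -0.026 -0.995]
0.3 0.1 [ 1.39  1.01  0.76  0.73 -0.72  1.56  0.07] [ -19. -836.  300.] [ 0.094 -0.03  -0.995]
1.0 0.02 [-0.64  0.21  0.59  1.76 -0.12  1.21 -0.34] [457.  50. 412.] [-0.001 -0.002 -1.   ]
1.0 0.02 [ 0.32  0.35  0.96  1.58 -0.29  1.36  0.16] [ 261. -437.  448.] [-0.001 -0.002 -1.   ]
1.0 0.02 [ 1.55  1.23  0.43  0.18 -0.5   1.98 -0.23] [ -10. -828.  276.] [ 0.098  0.227 -0.969]
1.0 0.02 [ 1.62  1.26 -0.27  0.18  0.17  1.98 -0.28] [ -42. -824.  242.] [ 0.081  0.27  -0.959]
1.0 0.02 [ 1.66  1.   -0.27  0.73  0.12  1.7  -0.34] [ -24. -765.  265.] [ 0.081  0.27  -0.96 ]
1.0 0.1 [-0.64  0.21  0.59  1.76 -0.12  1.21 -0.34] [457.  50. 412.] [-0.001 -0.002 -1.   ]
1.0 0.1 [ 0.32  0.35  0.95  1.58 -0.28  1.36  0.15] [ 261. -437.  448.] [-0.001 -0.002 -1.   ]
1.0 0.1 [ 1.48  1.11  0.72  0.18 -0.72  1.98 -0.05] [  21. -831.  380.] [ 0.045  0.089 -0.995]
1.0 0.1 [ 1.61  1.31  0.59  0.18 -0.7   1.98 -0.21] [ -51. -824.  213.] [ 0.158  0.28  -0.947]
1.0 0.1 [ 1.45  1.09  0.65  0.73 -0.64  1.76 -0.03] [ -28. -765.  238.] [ 0.158  0.278 -0.948]
```

```bash
cat >> sim.py <<'E'
from scipy.optimize import lsq_linear
def bstep(q,row,wr=1.,lam=.02,it=15,best=True):
    q=np.array(q,float); p,Rm=fk(q,PX); pt=p+Rm.apply(np.array(row[:3])*300); Rt=Rm*R.from_euler('z',row[3]*np.pi)
    qs=q.copy(); bq,be=q,1e9
    for _ in range(it):
        p,Rm,J=jac(q,wr); e=np.concatenate([(pt-p)/1000,(Rt*Rm.inv()).as_rotvec()*wr])
        n=np.linalg.norm(e)
        if n<be: bq,be=q,n
        if n<1e-5: break
        A=np.vstack([J,lam*np.eye(7)]); 
        q=q+lsq_linear(A,np.concatenate([e,np.zeros(7)]),(np.maximum(lo-q,-.2)-1e-9,np.minimum(hi-q,.2)+1e-9)).x
        q=np.clip(q,lo,hi)
    q=bq if best else q
    d=q-qs; k=max(1,np.max(abs(d)/vm)); return qs+d/k
E
python3 - <<'E'
from sim import *
C=[[-.158,.052,0,.02],[-.154,.062,0,.02],[-.15,.072,0,.02],[-.146,.081,0,.02],[-.14,.091,0,.02],[-.134,.099,0,.02]]+[[0,.18,0,0]]*5
Dd=[[0,.18,0,0]]*3; E=[[0,-.18,0,0]]*2+[[0,0,0,0]]
for nm,f in (('b.3',lambda q,r:bstep(q,r,.3)),('b1',lambda q,r:bstep(q,r,1.)),('b3',lambda q,r:bstep(q,r,3.)),
  ('d1/3it',lambda q,r:step(q,r,1.,.05,3)),('d1/1it',lambda q,r:step(q,r,1.,.05,1)),('d.5/6',lambda q,r:step(q,r,.5,.05,6))):
    q=np.array(D[2][0])
    for seg in (C,Dd,E):
        for r in seg: q=f(q,r)
        print(nm,q.round(2),fk(q,PX)[0].round(0),tilt(q).round(3))
E
```

```text
b.3 [ 1.43  1.04  0.59  0.18 -0.54  1.84  0.01] [  50. -861.  434.] [ 0.005 -0.104 -0.995]
b.3 [ 1.49  1.05 -0.24  0.18  0.24  1.75 -0.07] [  49. -891.  416.] [ 0.001 -0.166 -0.986]
b.3 [ 1.49  0.8  -0.11  0.73  0.11  1.45 -0.08] [  53. -835.  411.] [-0.005 -0.169 -0.986]
b1 [ 1.43  1.03  0.44  0.22 -0.39  1.92  0.01] [  51. -830.  429.] [-0.006  0.004 -1.   ]
b1 [ 1.48  1.06 -0.38  0.2   0.37  1.95 -0.07] [  55. -832.  397.] [-0.029  0.053 -0.998]
b1 [ 1.49  0.8  -0.16  0.75  0.15  1.66 -0.08] [  56. -769.  407.] [-0.042  0.046 -0.998]
b3 [ 1.43  1.03  0.43  0.22 -0.38  1.93  0.01] [  51. -827.  428.] [-0.007  0.015 -1.   ]
b3 [ 1.48  1.07 -0.39  0.2   0.38  1.96 -0.08] [  55. -830.  395.] [-0.028  0.065 -0.997]
b3 [ 1.49  0.8  -0.16  0.75  0.14  1.67 -0.08] [  57. -766.  405.] [-0.042  0.058 -0.997]
d1/3it [ 1.57  1.2   0.72  0.18 -0.8   1.98 -0.19] [ -25. -834.  308.] [ 0.128  0.166 -0.978]
d1/3it [ 1.86  1.6   0.6   0.18 -0.91  1.98 -0.66] [-187. -745.   -4.] [ 0.454  0.406 -0.793]
d1/3it [ 1.68  1.37  0.63  0.72 -0.86  1.82 -0.47] [-124. -715.   50.] [ 0.454  0.406 -0.793]
d1/1it [ 1.43  1.07  0.78  0.23 -0.73  1.93  0.1 ] [  35. -836.  408.] [ 0.016  0.02  -1.   ]
d1/1it [ 1.75  1.45  0.65  0.18 -0.89  1.98 -0.33] [-126. -800.  112.] [ 0.328  0.339 -0.882]
d1/1it [ 1.57  1.22  0.7   0.73 -0.82  1.83 -0.11] [ -89. -745.  159.] [ 0.334  0.349 -0.876]
d.5/6 [ 1.55  1.19  0.71  0.18 -0.78  1.98 -0.17] [ -19. -834.  319.] [ 0.118  0.155 -0.981]
d.5/6 [ 1.83  1.56  0.58  0.18 -0.86  1.98 -0.6 ] [-169. -762.   28.] [ 0.414  0.396 -0.82 ]
d.5/6 [ 1.65  1.32  0.62  0.73 -0.82  1.81 -0.4 ] [-111. -724.   78.] [ 0.414  0.396 -0.82 ]
```

```bash
cat >> h.py <<'E'
import json,os
def st():
    s=ctrl.read_state(); L=json.load(open('log.json')) if os.path.exists('log.json') else []
    if np.abs(s['qd']).max()<.15: L.append([list(s['qpos']),list(s['eef_pos']),list(s['tool_rot'])]); json.dump(L,open('log.json','w'))
    z=R.from_euler('xyz',s['tool_rot']).as_matrix()
    print(s['clock'],'q',s['qpos'].round(3),'p',s['eef_pos'].round(1),'z',z[:,2].round(3),'y',z[:,1].round(3),'F',np.linalg.norm(s['force']).round(1),'w',round(s['width'],1),round(s['gripper_force'],1)); return s
E
python3 -c "
from h import *
st()
from sim import *
for f in (step,bstep):
  q=ctrl.read_state()['qpos']
  for i in range(8):
    q=f(q,[0,0,-.18,0]); print(q.round(2),fk(q,PX)[0].round(0),tilt(q).round(3))"
```

```text
5.425 q [ 1.164  0.946  1.267  0.748 -0.945  1.825  0.348] p [  43.6 -768.4  437.9] z [ 0.009 -0.016 -1.   ] y [ 0.02  -1.     0.016] F 1.6 w 85.6 0.0
[ 1.24  0.92  1.25  0.56 -0.97  1.94  0.26] [  43. -767.  492.] [ 0.009 -0.016 -1.   ]
[ 1.37  0.91  1.08  0.29 -0.94  1.98  0.1 ] [  42. -793.  539.] [ 0.003 -0.102 -0.995]
[ 1.48  0.91  0.94  0.18 -0.91  1.98 -0.05] [   9. -804.  551.] [ 0.055 -0.139 -0.989]
[ 1.56  0.91  0.82  0.18 -0.88  1.98 -0.15] [ -28. -803.  548.] [ 0.115 -0.136 -0.984]
[ 1.63  0.91  0.71  0.18 -0.85  1.98 -0.26] [ -64. -801.  542.] [ 0.174 -0.132 -0.976]
[ 1.7   0.92  0.59  0.18 -0.81  1.98 -0.36] [ -97. -799.  532.] [ 0.229 -0.127 -0.965]
[ 1.77  0.94  0.47  0.18 -0.76  1.98 -0.46] [-127. -797.  519.] [ 0.281 -0.121 -0.952]
[ 1.83  0.96  0.35  0.18 -0.7   1.98 -0.55] [-153. -794.  504.] [ 0.33  -0.113 -0.937]
[ 1.24  0.92  1.25  0.56 -0.97  1.94  0.26] [  43. -767.  492.] [ 0.009 -0.016 -1.   ]
[ 1.29  0.9   0.97  0.5  -0.76  1.95  0.18] [  44. -762.  486.] [ 0.008  0.042 -0.999]
[ 1.34  0.88  0.7   0.47 -0.55  1.96  0.11] [  43. -756.  484.] [ 0.009  0.081 -0.997]
[ 1.39  0.85  0.42  0.46 -0.34  1.97  0.04] [  42. -749.  490.] [ 0.011  0.101 -0.995]
[ 1.45  0.81  0.15  0.46 -0.14  1.97 -0.04] [  40. -739.  505.] [ 0.014  0.105 -0.994]
[ 1.49  0.75 -0.06  0.5   0.02  1.98 -0.09] [  38. -720.  533.] [ 0.015  0.092 -0.996]
[ 1.5   0.7  -0.06  0.54  0.01  1.98 -0.09] [  36. -701.  558.] [ 0.016  0.079 -0.997]
[ 1.5   0.64 -0.06  0.58  0.01  1.98 -0.09] [  34. -681.  581.] [ 0.017  0.064 -0.998]
```

Request:
carry_out:
  moves:
    - {"tx":0,"ty":0,"tz":-0.18,"twist":0,"fingers":1}
    - {"tx":0,"ty":0,"tz":-0.18,"twist":0,"fingers":1}
    - {"tx":0,"ty":0,"tz":-0.18,"twist":0,"fingers":1}
    - {"tx":0,"ty":0,"tz":-0.18,"twist":0,"fingers":1}
    - {"tx":0,"ty":0,"tz":-0.18,"twist":0,"fingers":1}
    - {"tx":0,"ty":0,"tz":-0.18,"twist":0,"fingers":1}

```text
clock: 6.18
eef_pos: [87.0, -771.1, 546.3]
tool_rot: [3.08, -0.009, 0.133]
force: [-1.7, -0.7, -0.1]
width: 85.6
gripper_force: 0.0
```

```bash
python3 -c "
from h import *
st()"
```

```text
6.175 q [ 1.379  0.84   0.351  0.28  -0.304  1.974  0.042] p [  87.  -771.1  546.3] z [ 0.018 -0.06  -0.998] y [ 0.132 -0.989  0.062] F 1.9 w 85.6 0.0
```

```bash
python3 -c "
from sim import *
for wr in (.15,.2,.25,.3,.5,1):
 for it in (4,15,40):
  for lam in (.005,.05,):
   q=np.array([1.164,.946,1.267,.748,-.945,1.825,.348])
   for i in range(6): q=bstep(q,[0,0,-.18,0],wr,lam,it)
   print(wr,it,lam,q.round(2),fk(q,PX)[0].round(0),tilt(q).round(3))"
```

```text
0.15 4 0.005 [ 1.47  0.75 -0.08  0.26  0.08  1.98 -0.07] [  48. -752.  615.] [ 0.005 -0.145 -0.989]
0.15 4 0.05 [ 1.37  0.65  0.97  0.2  -0.81  1.98  0.05] [  40. -713.  740.] [ 0.009 -0.37  -0.929]
0.15 15 0.005 [ 1.47  0.79 -0.09  0.33  0.07  1.98 -0.07] [  48. -756.  561.] [ 0.002 -0.039 -0.999]
0.15 15 0.05 [ 1.42  0.64  0.5   0.18 -0.42  1.97 -0.01] [  39. -714.  738.] [ 0.021 -0.361 -0.932]
0.15 40 0.005 [ 1.47  0.79 -0.09  0.33  0.07  1.98 -0.07] [  48. -756.  561.] [ 0.002 -0.038 -0.999]
0.15 40 0.05 [ 1.45  0.71  0.12  0.21 -0.09  1.98 -0.05] [  44. -739.  672.] [ 0.016 -0.248 -0.969]
0.2 4 0.005 [ 1.48  0.74 -0.12  0.28  0.11  1.98 -0.08] [  46. -746.  621.] [ 0.007 -0.145 -0.989]
0.2 4 0.05 [ 1.37  0.64  0.79  0.23 -0.64  1.98  0.04] [  40. -709.  731.] [ 0.012 -0.337 -0.941]
0.2 15 0.005 [ 1.48  0.77 -0.11  0.34  0.09  1.98 -0.08] [  46. -750.  573.] [ 0.006 -0.051 -0.999]
0.2 15 0.05 [ 1.43  0.66  0.24  0.22 -0.19  1.98 -0.04] [  40. -721.  700.] [ 0.019 -0.28  -0.96 ]
0.2 40 0.005 [ 1.48  0.77 -0.11  0.34  0.09  1.98 -0.08] [  46. -750.  573.] [ 0.006 -0.051 -0.999]
0.2
[... 1769 characters left out ...]
01   0.04  -0.999]
0.5 40 0.05 [ 1.49  0.75 -0.06  0.44  0.03  1.98 -0.09] [  41. -731.  555.] [ 0.012  0.028 -1.   ]
1 4 0.005 [ 1.47  0.7   0.05  0.47 -0.05  1.98 -0.07] [  38. -713.  581.] [ 0.015  0.008 -1.   ]
1 4 0.05 [ 1.45  0.63  0.07  0.49 -0.05  1.98 -0.06] [  36. -688.  623.] [ 0.013 -0.041 -0.999]
1 15 0.005 [ 1.48  0.75 -0.03  0.5  -0.    1.98 -0.08] [  38. -719.  536.] [ 0.013  0.087 -0.996]
1 15 0.05 [ 1.49  0.73 -0.06  0.48  0.02  1.98 -0.09] [  38. -718.  556.] [ 0.016  0.052 -0.999]
1 40 0.005 [ 1.48  0.75 -0.03  0.5  -0.    1.98 -0.08] [  38. -719.  536.] [ 0.013  0.087 -0.996]
1 40 0.05 [ 1.49  0.75 -0.06  0.49  0.02  1.98 -0.09] [  38. -720.  538.] [ 0.015  0.082 -0.997]
```

Request:
carry_out:
  moves:
    - {"tx":0,"ty":0.1,"tz":-0.18,"twist":0,"fingers":1}
    - {"tx":0,"ty":0.1,"tz":-0.18,"twist":0,"fingers":1}
    - {"tx":0,"ty":0.1,"tz":-0.18,"twist":0,"fingers":1}
    - {"tx":0,"ty":0.1,"tz":-0.18,"twist":0,"fingers":1}

```text
clock: 6.68
eef_pos: [74.0, -758.7, 651.0]
tool_rot: [2.903, 0.04, 0.103]
force: [-0.0, 0.5, -0.6]
width: 85.3
gripper_force: 0.0
```

```bash
python3 -c "
from h import *
st()"
```

```text
6.675 q [ 1.373  0.752  0.432  0.184 -0.325  1.981  0.028] p [  74.  -758.7  651. ] z [-0.014 -0.239 -0.971] y [ 0.109 -0.966  0.236] F 0.8 w 85.3 0.0
```

Request:
carry_out:
  moves:
    - {"tx":0,"ty":0.1,"tz":-0.18,"twist":0,"fingers":1}
    - {"tx":0,"ty":0.1,"tz":-0.18,"twist":0,"fingers":1}
    - {"tx":0,"ty":0.1,"tz":-0.18,"twist":0,"fingers":1}
    - {"tx":0,"ty":0.1,"tz":-0.18,"twist":0,"fingers":1}

```text
clock: 7.18
eef_pos: [76.0, -702.9, 761.5]
tool_rot: [2.752, 0.043, 0.103]
force: [0.1, -0.8, 0.4]
width: 85.3
gripper_force: 0.0
```

```bash
python3 -c "
from h import *
st()"
```

```text
7.175 q [ 1.338  0.604  0.478  0.184 -0.336  1.981  0.027] p [  76.  -702.9  761.5] z [-0.001 -0.382 -0.924] y [ 0.112 -0.919  0.379] F 0.9 w 85.3 0.0
```

Request:
carry_out:
  moves:
    - {"tx":0,"ty":0.1,"tz":-0.18,"twist":0,"fingers":1}
    - {"tx":0,"ty":0.1,"tz":-0.18,"twist":0,"fingers":1}
    - {"tx":0,"ty":0.1,"tz":-0.18,"twist":0,"fingers":1}
    - {"tx":0,"ty":0.1,"tz":-0.18,"twist":0,"fingers":1}
    - {"tx":0,"ty":0.1,"tz":-0.18,"twist":0,"fingers":1}
    - {"tx":0,"ty":0.1,"tz":-0.18,"twist":0,"fingers":1}

```text
clock: 7.92
eef_pos: [74.4, -591.1, 907.1]
tool_rot: [2.529, 0.047, 0.101]
force: [0.1, 0.4, 0.2]
width: 85.5
gripper_force: 0.0
```

```bash
python3 -c "
from h import *
st()"
```

```text
7.925 q [ 1.245  0.383  0.554  0.185 -0.321  1.981  0.022] p [  74.4 -591.1  907.1] z [ 0.02  -0.576 -0.817] y [ 0.109 -0.811  0.574] F 0.5 w 85.5 0.0
```

Request:
carry_out:
  moves:
    - {"tx":-0.05,"ty":0.1,"tz":-0.18,"twist":0,"fingers":1}
    - {"tx":-0.05,"ty":0.1,"tz":-0.18,"twist":0,"fingers":1}

```text
clock: 8.18
eef_pos: [45.2, -550.1, 949.9]
tool_rot: [2.455, 0.049, 0.099]
force: [-0.7, 0.1, -0.5]
width: 85.9
gripper_force: 0.0
```

```bash
python3 -c "
from h import *
s=st()
from sim import *
print(_e, PX.reshape(-1,3).round(1).tolist())"
```

```text
8.175 q [ 1.271  0.308  0.578  0.185 -0.345  1.981  0.059] p [  45.2 -550.1  949.9] z [ 0.025 -0.634 -0.773] y [ 0.108 -0.767  0.633] F 0.9 w 85.9 0.0Traceback (most recent call last):
  File "<string>", line 5, in <module>
    print(_e, PX.reshape(-1,3).round(1).tolist())
          ^^
NameError: name '_e' is not defined
```

```bash
sed -i 's/^PX,_e=.*/PX,FE=fit(D)/' sim.py; cat >> sim.py <<'E'
ST={'short':(545.5,228,-1.475),'empty':(594,-40.5,-1.70),'long':(471,-346.4,-1.442)}
def frame(nm):
    x,y,a=ST[nm]; X=np.array([np.cos(a),np.sin(a),0]); Z=np.array([0,0,1.]); Y=np.cross(Z,X)
    return np.array([x,y,85.]),-.643*X+.766*Z,.766*X+.643*Z,Y,X
def tgt(nm,s,no=16,yo=0):
    C,u,n,Y,X=frame(nm); return C+s*u+no*n+yo*Y
def rows_to(q,pt,twist=0,n=None,st=58):
    p=fk(q,PX)[0]; out=[]
    n=n or int(max(np.ceil(np.linalg.norm(pt-p)/st),np.ceil(abs(twist)/.056),1))
    for k in range(n):
        p,Rm=fk(q,PX); c=np.round(Rm.inv().apply((pt-p)/(n-k))/300,3); r=[*c,round(twist/n,3)]
        q=step(q,r); out.append(r)
    return q,out
def show(q,nm=''):
    Rm=fk(q,PX)[1].as_matrix(); print(nm,q.round(2),fk(q,PX)[0].round(0),'z',Rm[:,2].round(3),'y',Rm[:,1].round(2),'marg',np.minimum(q-lo,hi-q).min().round(2))
E
python3 - <<'E'
from h import *
from sim import *
print(FE)
q=ctrl.read_state()['qpos']
for nm in ST: C,u,n,Y,X=frame(nm); print(nm,'n',n.round(3),'dot',(tilt(q)@n).round(3))
seq=[((300,-400,750),0),((430,-50,600),0),(tgt('short',190,60),0),(tgt('short',150),0),(tgt('short',51),0),(tgt('short',200,60),0)]
for pt,t in seq:
    q,o=rows_to(q,np.array(pt),t); show(q,len(o))
for s in (1,-1):
    a=q.copy()
    for k in range(4): a,o=rows_to(a,fk(a,PX)[0],s*.25); show(a,'tw')
    for pt in (tgt('empty',200,60),tgt('empty',51)): a,o=rows_to(a,pt); show(a,'empty')
E
```

```text
0.16967577275067924
short n [ 0.073 -0.762  0.643] dot -0.011
empty n [-0.099 -0.76   0.643] dot -0.018
long n [ 0.098 -0.76   0.643] dot -0.013
6 [ 0.08 -0.02  0.44  1.28  0.57  1.49 -0.92] [ 300. -400.  750.] z [ 0.027 -0.624 -0.781] y [ 0.06 -0.78  0.62] marg 0.35
7 [-0.37  0.11 -0.02  1.56  0.64  1.71 -1.88] [430. -50. 600.] z [ 0.027 -0.624 -0.781] y [ 0.06 -0.78  0.62] marg 0.27
9 [-0.72  0.8  -0.14  1.32  0.55  1.56 -2.51] [538. 304. 269.] z [ 0.027 -0.624 -0.781] y [ 0.06 -0.78  0.62] marg 0.42
2 [-0.73  0.87 -0.14  1.34  0.56  1.48 -2.56] [537. 312. 210.] z [ 0.027 -0.624 -0.781] y [ 0.06 -0.78  0.62] marg 0.38
2 [-0.67  0.91 -0.11  1.51  0.61  1.28 -2.61] [543. 248. 134.] z [ 0.027 -0.624 -0.781] y [ 0.06 -0.78  0.62] marg 0.33
3 [-0.72  0.8  -0.14  1.3   0.55  1.58 -2.5 ] [538. 310. 277.] z [ 0.027 -0.624 -0.781] y [ 0.06 -0.78  0.62] marg 0.4
tw [-1.02  0.86  0.5   1.27  0.19  1.46 -2.94] [538. 310. 277.] z [ 0.026 -0.624 -0.781] y [-0.66 -0.6   0.46] marg 0.0
tw [-1.25  1.18  1.32  1.26 -0.49  1.55 -2.94] [525. 324. 252.] z [-0.02  -0.599 -0.801] y [-0.95 -0.24  0.2 ] ma
[... 524 characters left out ...]
.65  1.64 -1.81] [538. 310. 277.] z [ 0.027 -0.624 -0.781] y [ 0.75 -0.51  0.43] marg 0.34
tw [-0.54  0.83 -0.54  1.34  0.73  1.7  -1.12] [538. 310. 277.] z [ 0.027 -0.624 -0.781] y [ 1.    0.06 -0.01] marg 0.28
tw [-0.45  0.86 -0.72  1.35  0.82  1.78 -0.41] [538. 310. 277.] z [ 0.027 -0.624 -0.781] y [ 0.67  0.59 -0.45] marg 0.2
tw [-0.37  0.91 -0.9   1.36  0.9   1.86  0.3 ] [538. 310. 277.] z [ 0.027 -0.624 -0.781] y [-0.06  0.78 -0.62] marg 0.12
empty [ 0.09  0.78 -0.9   1.65  1.04  1.64  0.53] [605.  41. 277.] z [ 0.027 -0.624 -0.781] y [-0.06  0.78 -0.62] marg 0.34
empty [ 0.15  0.93 -0.81  1.83  1.21  1.44  0.35] [597. -20. 134.] z [ 0.027 -0.624 -0.781] y [-0.06  0.78 -0.62] marg 0.44
```

```bash
cat >> sim.py <<'E'
def pr(o):
    print('; '.join(' '.join('%g'%v for v in r) for r in o))
E
python3 - <<'E'
from h import *
from sim import *
q=ctrl.read_state()['qpos']
for pt in [(300,-400,750),(430,-50,600),tgt('short',210,70)]:
    q,o=rows_to(q,np.array(pt)); show(q,len(o)); pr(o)
E
```

```text
6 [ 0.08 -0.02  0.44  1.28  0.57  1.49 -0.92] [ 300. -400.  750.] z [ 0.027 -0.624 -0.781] y [ 0.06 -0.78  0.62] marg 0.35
0.154 -0.109 0.038 0; 0.165 -0.126 0.044 0; 0.181 -0.145 0.052 0; 0.205 -0.168 0.062 0; 0.234 -0.194 0.072 0; 0.25 -0.207 0.075 0
7 [-0.37  0.11 -0.02  1.56  0.64  1.71 -1.88] [430. -50. 600.] z [ 0.027 -0.624 -0.781] y [ 0.06 -0.78  0.62] marg 0.27
0.073 -0.171 -0.047 0; 0.073 -0.171 -0.047 0; 0.073 -0.171 -0.046 0; 0.073 -0.171 -0.047 0; 0.073 -0.171 -0.046 0; 0.073 -0.171 -0.047 0; 0.073 -0.17 -0.046 0
9 [-0.72  0.79 -0.14  1.29  0.55  1.61 -2.49] [538. 309. 291.] z [ 0.027 -0.624 -0.781] y [ 0.06 -0.78  0.62] marg 0.37
0.05 -0.173 0.007 0; 0.05 -0.173 0.008 0; 0.05 -0.173 0.007 0; 0.05 -0.173 0.008 0; 0.05 -0.173 0.007 0; 0.049 -0.173 0.008 0; 0.05 -0.172 0.007 0; 0.049 -0.173 0.008 0; 0.05 -0.172 0.007 0
```

Request:
carry_out:
  moves:
    - {"tx":0.09,"ty":-0.08,"tz":0.03,"twist":0,"fingers":0.66}
    - {"tx":0.09,"ty":-0.08,"tz":0.03,"twist":0,"fingers":0.66}
    - {"tx":0.1,"ty":-0.08,"tz":0.03,"twist":0,"fingers":0.66}
    - {"tx":0.1,"ty":-0.08,"tz":0.03,"twist":0,"fingers":0.66}
    - {"tx":0.1,"ty":-0.08,"tz":0.03,"twist":0,"fingers":0.66}
    - {"tx":0.1,"ty":-0.08,"tz":0.03,"twist":0,"fingers":0.66}
    - {"tx":0.1,"ty":-0.08,"tz":0.03,"twist":0,"fingers":0.66}
    - {"tx":0.1,"ty":-0.08,"tz":0.03,"twist":0,"fingers":0.66}
    - {"tx":0.1,"ty":-0.08,"tz":0.03,"twist":0,"fingers":0.66}

```text
clock: 9.3
eef_pos: [276.6, -423.0, 759.5]
tool_rot: [2.454, 0.041, 0.091]
force: [-0.5, -1.4, 0.3]
width: 56.5
gripper_force: 0.0
```

```bash
python3 - <<'E'
from h import *
s=st()
from sim import *
q=s['qpos']
for pt in [(430,-50,600),tgt('short',210,70)]:
    q,o=rows_to(q,np.array(pt)); show(q,len(o)); pr(o)
E
```

```text
9.3 q [ 0.171 -0.054  0.37   1.283  0.58   1.495 -0.841] p [ 276.6 -423.   759.5] z [ 0.026 -0.635 -0.772] y [ 0.096 -0.767  0.634] F 1.5 w 56.5 0.0
8 [-0.27  0.11 -0.15  1.57  0.66  1.72 -1.87] [430. -50. 600.] z [ 0.026 -0.635 -0.772] y [ 0.1  -0.77  0.63] marg 0.26
0.081 -0.151 -0.04 0; 0.081 -0.151 -0.04 0; 0.082 -0.151 -0.04 0; 0.081 -0.15 -0.04 0; 0.082 -0.151 -0.04 0; 0.081 -0.15 -0.041 0; 0.082 -0.151 -0.04 0; 0.081 -0.15 -0.041 0
9 [-0.67  0.8  -0.26  1.28  0.61  1.65 -2.5 ] [538. 309. 291.] z [ 0.026 -0.635 -0.772] y [ 0.1  -0.77  0.63] marg 0.33
0.057 -0.171 0.005 0; 0.057 -0.171 0.005 0; 0.056 -0.171 0.005 0; 0.057 -0.171 0.005 0; 0.056 -0.171 0.005 0; 0.057 -0.171 0.005 0; 0.056 -0.17 0.005 0; 0.057 -0.171 0.005 0; 0.056 -0.17 0.005 0
```

Request:
carry_out:
  moves:
    - {"tx":0.081,"ty":-0.151,"tz":-0.04,"twist":0,"fingers":0.66}
    - {"tx":0.081,"ty":-0.151,"tz":-0.04,"twist":0,"fingers":0.66}
    - {"tx":0.081,"ty":-0.151,"tz":-0.04,"twist":0,"fingers":0.66}
    - {"tx":0.081,"ty":-0.151,"tz":-0.04,"twist":0,"fingers":0.66}
    - {"tx":0.081,"ty":-0.151,"tz":-0.04,"twist":0,"fingers":0.66}
    - {"tx":0.081,"ty":-0.151,"tz":-0.04,"twist":0,"fingers":0.66}
    - {"tx":0.081,"ty":-0.151,"tz":-0.04,"twist":0,"fingers":0.66}
    - {"tx":0.081,"ty":-0.151,"tz":-0.04,"twist":0,"fingers":0.66}

```text
clock: 10.3
eef_pos: [432.5, -66.1, 595.7]
tool_rot: [2.455, 0.042, 0.09]
force: [0.8, 0.2, 0.3]
width: 56.7
gripper_force: 0.0
```

Request:
carry_out:
  moves:
    - {"tx":0.057,"ty":-0.171,"tz":0.005,"twist":0,"fingers":0.66}
    - {"tx":0.057,"ty":-0.171,"tz":0.005,"twist":0,"fingers":0.66}
    - {"tx":0.057,"ty":-0.171,"tz":0.005,"twist":0,"fingers":0.66}
    - {"tx":0.057,"ty":-0.171,"tz":0.005,"twist":0,"fingers":0.66}
    - {"tx":0.057,"ty":-0.171,"tz":0.005,"twist":0,"fingers":0.66}
    - {"tx":0.057,"ty":-0.171,"tz":0.005,"twist":0,"fingers":0.66}
    - {"tx":0.057,"ty":-0.171,"tz":0.005,"twist":0,"fingers":0.66}
    - {"tx":0.057,"ty":-0.171,"tz":0.005,"twist":0,"fingers":0.66}

```text
clock: 11.3
eef_pos: [529.5, 253.5, 319.8]
tool_rot: [2.455, 0.042, 0.09]
force: [0.3, 1.6, -0.3]
width: 56.5
gripper_force: 0.0
```

```bash
python3 - <<'E'
from h import *
s=st(); snap('wrist','w3.png')
E
```

```text
11.3 q [-0.628  0.718 -0.272  1.349  0.614  1.66  -2.475] p [529.5 253.5 319.8] z [ 0.025 -0.635 -0.772] y [ 0.096 -0.768  0.634] F 1.6 w 56.5 0.0
```

View pics/w3.png

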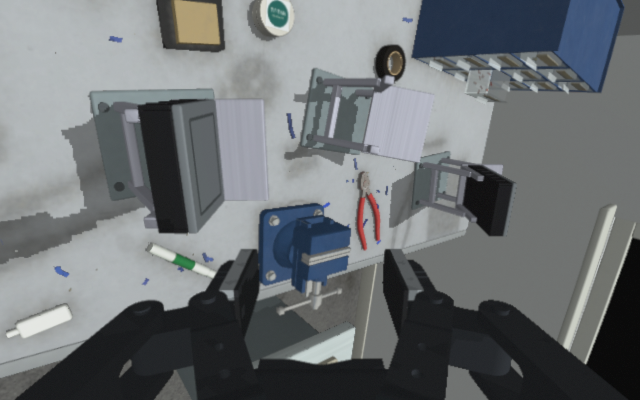

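```bash
cat > me.py <<'E'
from h import *
def est(im,pts,z=133.9,off=58.2,flip=1):
    out=[onz(im,u,v,z) for u,v in pts]
    out.sort(key=lambda q:-q[0]); a,b=out; m=(a+b)/2; d=(a-b); L=np.linalg.norm(d); d/=L
    yaw=np.arctan2(-d[0],d[1]); x=np.array([np.cos(yaw),np.sin(yaw)])
    print(L.round(1),'yaw',yaw.round(3),'origin',(m[:2]-off*x).round(1))
E
python3 - <<'E'
from me import *
im=load('w3.png')
print('short');est(im,[(263,98),(268,200)])
est(im,[(92,92),(106,199)],z=4,off=-65)
print('empty');est(im,[(435,93),(422,161)])
est(im,[(315,68),(303,151)],z=4,off=-65)
print('long');est(im,[(429,152),(414,207)],z=4,off=-65)
# carrier top edge: tray bottom/upper-edge line at 80 up from corner: z=85+61.3, x=-51.4
print('carrier bottom upper edge');est(im,[(140,105),(157,231)],z=146.3,off=-51.4)
E
```

```text
short
99.9 yaw -1.45 origin [548.9 230.8]
112.3 yaw -1.513 origin [544.5 231.9]
empty
98.0 yaw -1.608 origin [593.1 -38.5]
122.5 yaw -1.645 origin [593.1 -40.3]
long
125.4 yaw -1.739 origin [ 462.8 -369.1]
carrier bottom upper edge
97.7 yaw -1.477 origin [547.5 230.3]
```

```bash
sed -i "s/^ST=.*/ST={'short':(547,231,-1.48),'empty':(593,-40,-1.66),'long':(471,-346.4,-1.442)}/" sim.py; python3 - <<'E'
from h import *
from sim import *
q=ctrl.read_state()['qpos']
for pt,t in [(tgt('short',165,30),.008),(tgt('short',130,16),0),(tgt('short',51,16),0)]:
    q,o=rows_to(q,pt,t,st=40); show(q,len(o)); pr(o)
E
```

```text
3 [-0.67  0.87 -0.26  1.32  0.62  1.57 -2.58] [539. 314. 231.] z [ 0.023 -0.633 -0.774] y [ 0.08 -0.77  0.63] marg 0.36
0.021 -0.092 0.055 0.003; 0.02 -0.092 0.055 0.003; 0.019 -0.092 0.055 0.003
1 [-0.66  0.9  -0.25  1.37  0.64  1.5  -2.61] [541. 302. 195.] z [ 0.023 -0.633 -0.774] y [ 0.08 -0.77  0.63] marg 0.33
0.005 -0.045 0.117 0
2 [-0.61  0.93 -0.23  1.49  0.68  1.34 -2.65] [545. 251. 134.] z [ 0.023 -0.633 -0.774] y [ 0.08 -0.77  0.63] marg 0.29
0.004 0.002 0.131 0; 0.005 0.001 0.132 0
```

Request:
carry_out:
  moves:
    - {"tx":0.02,"ty":-0.092,"tz":0.055,"twist":0.003,"fingers":0.66}
    - {"tx":0.02,"ty":-0.092,"tz":0.055,"twist":0.003,"fingers":0.66}
    - {"tx":0.02,"ty":-0.092,"tz":0.055,"twist":0.002,"fingers":0.66}
    - {"tx":0.005,"ty":-0.045,"tz":0.117,"twist":0,"fingers":0.66}
    - {"tx":0,"ty":0,"tz":0,"twist":0,"fingers":0.66}

```text
clock: 11.98
eef_pos: [541.6, 272.1, 191.8]
tool_rot: [2.449, 0.031, 0.07]
force: [-0.4, 0.1, 0.7]
width: 56.2
gripper_force: 0.0
```

```bash
python3 - <<'E'
from h import *
s=st()
from sim import *
q=s['qpos'];print((s['eef_pos']-tgt('short',130,16)).round(1))
C,u,n,Y,X=frame('short'); d=s['eef_pos']-C; print(d@u,d@n,d@Y)
for pt in [tgt('short',51,16)]:
    q,o=rows_to(q,pt,0,n=3); show(q,len(o)); pr(o)
im=snap('wrist','w4.png')
print([proj(im,tgt('short',80,k,y)).round(0).tolist() for k in(0,24,32) for y in (-50,50)])
E
```

```text
11.975 q [-0.648  0.884 -0.254  1.382  0.64   1.502 -2.604] p [541.6 272.1 191.8] z [ 0.021 -0.638 -0.769] y [ 0.074 -0.767  0.638] F 0.8 w 56.2 0.0
[  1.  -29.9  -3. ]
108.47874362999481 36.94917811125533 -1.6910448339315596
3 [-0.63  0.94 -0.24  1.44  0.67  1.4  -2.65] [545. 252. 134.] z [ 0.021 -0.638 -0.769] y [ 0.07 -0.77  0.64] marg 0.29
0.004 -0.023 0.064 0; 0.005 -0.023 0.064 0; 0.004 -0.023 0.064 0
[[255.0, 323.0], [243.0, 147.0], [298.0, 324.0], [294.0, 147.0], [312.0, 324.0], [311.0, 147.0]]
```

View pics/w4.png

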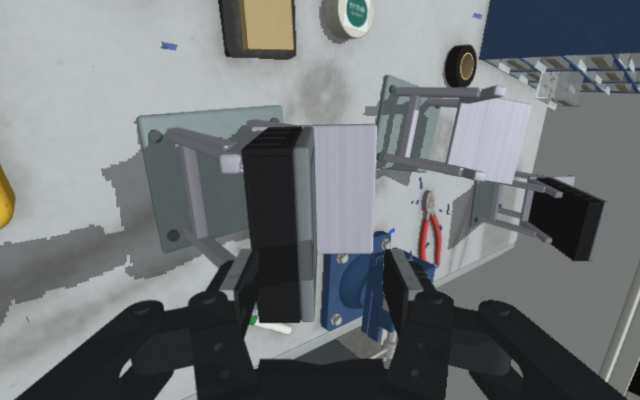

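```bash
sed -i 's/    if np.abs(s\[.qd.\]).max()<.15: /    /' h.py; cat >> h.py <<'E'
def where(s,nm):
    from sim import frame
    C,u,n,Y,X=frame(nm); d=s['eef_pos']-C; Rm=R.from_euler('xyz',s['tool_rot']).as_matrix()
    print(nm,'s %.1f n %.1f Y %.1f'%(d@u,d@n,d@Y),'tool y.n %.3f z.n %.3f z.Y %.3f y.Y %.3f'%(Rm[:,1]@n,Rm[:,2]@n,Rm[:,2]@Y,Rm[:,1]@Y))
E
python3 - <<'E'
from h import *
from sim import tgt
s=st(); where(s,'short')
plan([(tgt('short',108,16,-2),0),(tgt('short',50,16,-2),0,3)],step=40)
E
```

```text
12.025 q [-0.648  0.881 -0.255  1.379  0.64   1.503 -2.604] p [542.3 273.4 193.6] z [ 0.023 -0.636 -0.771] y [ 0.072 -0.768  0.636] F 0.6 w 56.1 0.0
short s 110.6 n 37.1 Y -0.9 tool y.n 1.000 z.n -0.009 z.Y -0.034 y.Y 0.002
4
-0.003 -0.070 0.009  0.000
0.002 0.000 0.065  0.000
0.002 0.001 0.064  0.000
0.002 0.000 0.065  0.000
```

Request:
carry_out:
  moves:
    - {"tx":-0.003,"ty":-0.07,"tz":0.01,"twist":0,"fingers":0.66}
    - {"tx":0.002,"ty":0,"tz":0.03,"twist":0,"fingers":0.66}
    - {"tx":0.002,"ty":0,"tz":0.065,"twist":0,"fingers":0.66}
    - {"tx":0.002,"ty":0,"tz":0.065,"twist":0,"fingers":0.66}
    - {"tx":0,"ty":0,"tz":0.035,"twist":0,"fingers":0.66}
    - {"tx":0,"ty":0,"tz":0,"twist":0,"fingers":0.66}

```text
clock: 12.78
eef_pos: [543.1, 251.0, 132.4]
tool_rot: [2.453, 0.028, 0.071]
force: [-0.1, 0.4, -0.6]
width: 56.3
gripper_force: 0.0
```

```bash
python3 - <<'E'
from h import *
s=st(); where(s,'short')
im=snap('wrist','w5.png')
E
```

```text
12.775 q [-0.627  0.937 -0.243  1.455  0.673  1.385 -2.657] p [543.1 251.  132.4] z [ 0.024 -0.636 -0.772] y [ 0.072 -0.769  0.635] F 0.8 w 56.3 0.0
short s 49.4 n 15.0 Y -2.1 tool y.n 1.000 z.n -0.010 z.Y -0.034 y.Y 0.002
```

View pics/w5.png

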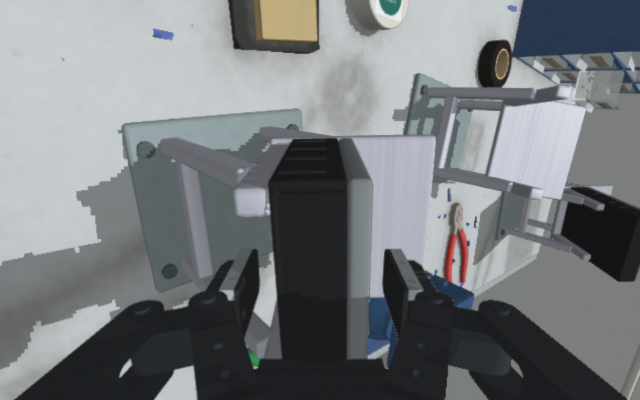

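Request:
carry_out:
  moves:
    - {"tx":0,"ty":0,"tz":0,"twist":0,"fingers":0}
    - {"tx":0,"ty":0,"tz":0,"twist":0,"fingers":0}
    - {"tx":0,"ty":0,"tz":0,"twist":0,"fingers":0}
    - {"tx":0,"ty":0,"tz":0,"twist":0,"fingers":0}
    - {"tx":0,"ty":0,"tz":0,"twist":0,"fingers":0}

```text
clock: 13.45
eef_pos: [543.6, 251.2, 134.7]
tool_rot: [2.451, 0.025, 0.072]
force: [-0.9, -0.8, 6.7]
width: 31.6
gripper_force: 60.6
```

```bash
python3 - <<'E'
from h import *
s=st(); where(s,'short')
from sim import *
# lift along u and n, with flip check
q=s['qpos']; off=s['eef_pos']-fk(q,PX)[0]; print('fkoff',off.round(1),FE)
plan([(tgt('short',170,45),0),(np.array([555,180,330]),-.25),(np.array([580,100,330]),-.25)],step=50,fing=0)
E
```

```text
13.45 q [-0.628  0.934 -0.243  1.453  0.674  1.388 -2.657] p [543.6 251.2 134.7] z [ 0.026 -0.637 -0.771] y [ 0.071 -0.768  0.637] F 6.8 w 31.6 60.6
short s 51.2 n 16.4 Y -1.5 tool y.n 1.000 z.n -0.008 z.Y -0.032 y.Y 0.002
fkoff [ 0.1  0.  -0.1] 0.21041980145784578
13
-0.003 0.031 -0.132  0.000
-0.002 0.031 -0.132  0.000
-0.003 0.030 -0.133  0.000
0.002 0.101 0.010  -0.050
-0.013 0.101 0.009  -0.050
-0.029 0.097 0.010  -0.050
-0.044 0.092 0.009  -0.050
-0.058 0.083 0.010  -0.050
-0.021 0.039 0.034  -0.050
-0.026 0.035 0.034  -0.050
-0.032 0.031 0.035  -0.050
-0.036 0.025 0.034  -0.050
-0.040 0.019 0.035  -0.050
```

```bash
python3 - <<'E'
from h import *
from sim import *
q=ctrl.read_state()['qpos']
for pt,t,n in [(tgt('short',140,25),0,3),(np.array([545,260,330.]),-.2,4),(np.array([570,130,340.]),-.4,8),(tgt('empty',190,60),-.4,8)]:
    q,o=rows_to(q,pt,t,n=n); show(q,len(o)); pr(o)
q,o=rows_to(q,tgt('empty',75,20)); show(q,len(o))
E
```

```text
3 [-0.68  0.89 -0.26  1.31  0.63  1.56 -2.6 ] [541. 302. 208.] z [ 0.026 -0.637 -0.771] y [ 0.07 -0.77  0.64] marg 0.34
-0.001 0.009 -0.099 0; -0.002 0.009 -0.099 0; -0.001 0.008 -0.098 0
4 [-0.56  0.75 -0.41  1.28  0.69  1.75 -1.9 ] [545. 260. 330.] z [ 0.026 -0.637 -0.771] y [ 0.64 -0.58  0.5 ] marg 0.23
-0.001 0.092 -0.056 -0.05; -0.016 0.09 -0.056 -0.05; -0.03 0.086 -0.056 -0.05; -0.042 0.081 -0.056 -0.05
8 [-0.22  0.69 -0.68  1.46  0.85  1.72 -0.63] [570. 130. 340.] z [ 0.026 -0.637 -0.771] y [ 0.93  0.31 -0.22] marg 0.26
-0.021 0.04 0.032 -0.05; -0.027 0.036 0.032 -0.05; -0.033 0.032 0.031 -0.05; -0.037 0.026 0.032 -0.05; -0.041 0.02 0.031 -0.05; -0.044 0.013 0.032 -0.05; -0.045 0.006 0.031 -0.05; -0.045 -0 0.032 -0.05
8 [ 0.04  0.81 -0.88  1.58  1.05  1.68  0.56] [600.  36. 269.] z [ 0.026 -0.637 -0.771] y [-0.07  0.77 -0.64] marg 0.3
-0.015 0.006 0.048 -0.05; -0.016 0.004 0.048 -0.05; -0.016 0.001 0.048 -0.05; -0.016 -0.001 0.048 -0.05; -0.015 -0.004 0.048 -0.05; -0.015 -0.006 0.048 -0.05; -0.013 -0.009 0.048 -0.05; -0.012 -0.01 0.048 -0.05
3 [ 0.08  0.94 -0.82  1.71  1.17  1.53  0.43] [596.  -7. 155.] z [ 0.026 -0.637 -0.771] y [-0.07  0.77 -0.64] marg 0.43
```

Request:
carry_out:
  moves:
    - {"tx":-0.001,"ty":0.009,"tz":-0.05,"twist":0,"fingers":0}
    - {"tx":-0.001,"ty":0.009,"tz":-0.12,"twist":0,"fingers":0}
    - {"tx":-0.001,"ty":0.009,"tz":-0.12,"twist":0,"fingers":0}
    - {"tx":-0.001,"ty":0.092,"tz":-0.056,"twist":-0.05,"fingers":0}
    - {"tx":-0.016,"ty":0.09,"tz":-0.056,"twist":-0.05,"fingers":0}
    - {"tx":-0.03,"ty":0.086,"tz":-0.056,"twist":-0.05,"fingers":0}
    - {"tx":-0.042,"ty":0.081,"tz":-0.056,"twist":-0.05,"fingers":0}

```text
clock: 14.32
eef_pos: [545.0, 259.7, 327.8]
tool_rot: [2.573, 0.408, 0.595]
force: [0.5, 1.2, -2.3]
width: 31.3
gripper_force: 59.5
```

Request:
carry_out:
  moves:
    - {"tx":-0.021,"ty":0.04,"tz":0.032,"twist":-0.05,"fingers":0}
    - {"tx":-0.027,"ty":0.036,"tz":0.032,"twist":-0.05,"fingers":0}
    - {"tx":-0.033,"ty":0.032,"tz":0.032,"twist":-0.05,"fingers":0}
    - {"tx":-0.037,"ty":0.026,"tz":0.032,"twist":-0.05,"fingers":0}
    - {"tx":-0.041,"ty":0.02,"tz":0.032,"twist":-0.05,"fingers":0}
    - {"tx":-0.044,"ty":0.013,"tz":0.032,"twist":-0.05,"fingers":0}
    - {"tx":-0.045,"ty":0.006,"tz":0.032,"twist":-0.05,"fingers":0}
    - {"tx":-0.045,"ty":0,"tz":0.032,"twist":-0.05,"fingers":0}

```text
clock: 15.32
eef_pos: [570.3, 128.7, 335.7]
tool_rot: [-2.859, 0.635, 2.065]
force: [0.2, 0.1, -3.6]
width: 31.2
gripper_force: 59.5
```

```bash
python3 - <<'E'
from h import *
from sim import *
s=st();q=s['qpos']
for pt,t,n in [(tgt('empty',190,60),-.356,7),(tgt('empty',62,22),0,3)]:
    q,o=rows_to(q,pt,t,n=n); show(q,len(o)); pr(o)
E
```

```text
15.325 q [-0.219  0.702 -0.676  1.459  0.852  1.713 -0.629] p [570.3 128.7 335.7] z [ 0.025 -0.633 -0.773] y [ 0.924  0.31  -0.224] F 3.6 w 31.2 59.5
7 [ 0.03  0.8  -0.85  1.58  1.04  1.66  0.44] [600.  36. 269.] z [ 0.025 -0.633 -0.773] y [ 0.06  0.77 -0.63] marg 0.32
-0.018 0.005 0.052 -0.051; -0.019 0.002 0.052 -0.051; -0.019 -0.001 0.052 -0.051; -0.019 -0.004 0.052 -0.051; -0.018 -0.007 0.053 -0.051; -0.016 -0.01 0.052 -0.051; -0.015 -0.012 0.053 -0.051
3 [ 0.08  0.93 -0.79  1.72  1.17  1.49  0.3 ] [595. -17. 147.] z [ 0.025 -0.633 -0.773] y [ 0.06  0.77 -0.63] marg 0.46
0.011 0.04 0.142 0; 0.011 0.04 0.143 0; 0.012 0.04 0.142 0
```

Request:
carry_out:
  moves:
    - {"tx":-0.018,"ty":0.005,"tz":0.052,"twist":-0.051,"fingers":0}
    - {"tx":-0.019,"ty":0.002,"tz":0.052,"twist":-0.051,"fingers":0}
    - {"tx":-0.019,"ty":-0.001,"tz":0.052,"twist":-0.051,"fingers":0}
    - {"tx":-0.019,"ty":-0.004,"tz":0.052,"twist":-0.051,"fingers":0}
    - {"tx":-0.018,"ty":-0.007,"tz":0.052,"twist":-0.051,"fingers":0}
    - {"tx":-0.016,"ty":-0.01,"tz":0.052,"twist":-0.051,"fingers":0}
    - {"tx":-0.015,"ty":-0.012,"tz":0.052,"twist":-0.051,"fingers":0}
    - {"tx":0,"ty":0,"tz":0,"twist":0,"fingers":0}

```text
clock: 16.32
eef_pos: [597.4, 33.8, 271.1]
tool_rot: [-2.455, 0.059, 3.105]
force: [0.4, 0.0, -3.0]
width: 31.5
gripper_force: 59.7
```

```bash
python3 - <<'E'
from h import *
from sim import *
s=st();q=s['qpos'];where(s,'empty'); snap('top','t6.png'); snap('wrist','w6.png')
for pt,t,n in [(tgt('empty',75,24),0,4),(tgt('empty',56,19),0,2)]:
    q,o=rows_to(q,pt,t,n=n); show(q,len(o)); pr(o)
E
```

```text
16.325 q [ 0.028  0.802 -0.853  1.581  1.034  1.66   0.43 ] p [597.4  33.8 271.1] z [ 0.022 -0.635 -0.772] y [ 0.065  0.772 -0.633] F 3.0 w 31.5 59.7
empty s 190.1 n 63.1 Y -2.2 tool y.n -1.000 z.n -0.014 z.Y 0.079 y.Y -0.004
4 [ 0.07  0.93 -0.8   1.71  1.15  1.51  0.3 ] [596. -10. 158.] z [ 0.022 -0.635 -0.772] y [ 0.07  0.77 -0.63] marg 0.45
0.005 0.031 0.096 0; 0.006 0.032 0.096 0; 0.005 0.031 0.096 0; 0.006 0.032 0.096 0
2 [ 0.08  0.95 -0.78  1.72  1.18  1.48  0.28] [595. -19. 140.] z [ 0.022 -0.635 -0.772] y [ 0.07  0.77 -0.63] marg 0.47
0.002 0.008 0.032 0; 0.003 0.007 0.031 0
```

Request:
carry_out:
  moves:
    - {"tx":0.005,"ty":0.031,"tz":0.096,"twist":0,"fingers":0}
    - {"tx":0.005,"ty":0.031,"tz":0.096,"twist":0,"fingers":0}
    - {"tx":0.005,"ty":0.031,"tz":0.096,"twist":0,"fingers":0}
    - {"tx":0.005,"ty":0.031,"tz":0.096,"twist":0,"fingers":0}
    - {"tx":0,"ty":0,"tz":0,"twist":0,"fingers":0}
    - {"tx":0.002,"ty":0.008,"tz":0.032,"twist":0,"fingers":0}
    - {"tx":0.002,"ty":0.008,"tz":0.02,"twist":0,"fingers":0}
    - {"tx":0,"ty":0,"tz":0,"twist":0,"fingers":0}

```text
clock: 17.42
eef_pos: [596.0, -16.0, 143.6]
tool_rot: [-2.455, 0.059, 3.109]
force: [0.2, 0.7, -3.0]
width: 31.5
gripper_force: 59.7
```

```bash
python3 - <<'E'
from h import *
from sim import *
s=st();q=s['qpos'];where(s,'empty'); print(s['force'].round(1))
im=snap('wrist','w7.png')
a=im['color']; cv2.imwrite('pics/w7b.png',cv2.resize(a[60:340,180:560],None,fx=2,fy=2))
E
```

```text
17.425 q [ 0.078  0.944 -0.787  1.72   1.175  1.487  0.286] p [596.  -16.  143.6] z [ 0.024 -0.635 -0.772] y [ 0.063  0.772 -0.633] F 3.1 w 31.5 59.7
empty s 60.5 n 19.1 Y 0.9 tool y.n -1.000 z.n -0.014 z.Y 0.081 y.Y -0.006
[ 0.2  0.7 -3. ]
```

View pics/w7b.png

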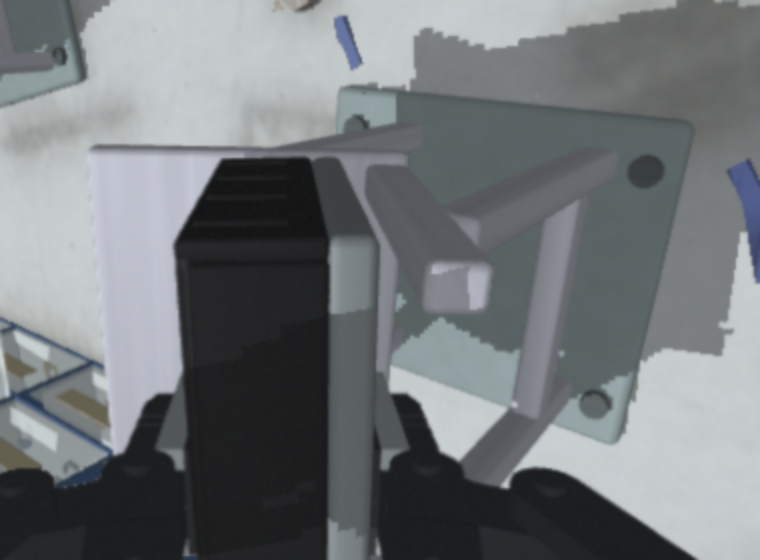

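```bash
python3 - <<'E'
from h import *
from sim import *
im=load('w7.png'); s=ctrl.read_state()
for Y in (-47,-37,37,47): print('rail',Y,proj(im,tgt('empty',78,0,Y)).round(1), 'n+10',proj(im,tgt('empty',78,10,Y)).round(1))
for Y in (-50,50): print('ledge',Y,proj(im,tgt('empty',0,76,Y)).round(1),'corner',proj(im,tgt('empty',0,0,Y)).round(1))
E
```

```text
rail -47 [378.6 177.4] n+10 [349.1 177.3]
rail -37 [376.7 204.8] n+10 [348.1 204.8]
rail 37 [364.8 364.3] n+10 [341.7 364.5]
rail 47 [363.5 381.1] n+10 [341.  381.3]
ledge -50 [216.1 130.2] corner [354.3 130.6]
ledge 50 [232.1 284. ] corner [347.9 284. ]
```

```bash
cat > fitst.py <<'E'
from h import *
import sim
from scipy.optimize import least_squares
def world(P,st): 
    c,s=np.cos(st[2]),np.sin(st[2]); return np.array([st[0]+c*P[0]-s*P[1],st[1]+s*P[0]+c*P[1],P[2]])
def fitst(im,obs,st0,free=3):
    f=lambda d:np.concatenate([proj(im,world(P,np.array(st0)+np.r_[d[:3]*[1,1,.01]]))-np.array(o) for P,o in obs])
    r=least_squares(f,np.zeros(3),loss='soft_l1',f_scale=2); print((np.array(st0)+r.x*[1,1,.01]).round(3)); print(r.fun.reshape(-1,2).round(1).tolist())
def sn(s,n,Y): return (-.643*s+.766*n,Y,85+.766*s+.643*n)
E
python3 - <<'E'
from fitst import *
im=load('w7.png')
ob=[(sn(78,0,-47),(393,191)),(sn(78,0,-37),(392,215)),(sn(0,76,-50),(225,134)),((-65,-58,5),(526,122)),((65,-58,5),(350,103.5)),((-65,58,5),(487.5,281))]
fitst(im,ob,sim.ST['empty'])
E
```

```text
[595.819 -35.103  -1.677]
[[0.6, -0.8], [-1.3, 2.7], [-2.1, -0.1], [0.8, -1.3], [-0.5, -0.9], [0.7, 1.6]]
```

```bash
sed -i "s/'empty':(593,-40,-1.66)/'empty':(595.8,-35.1,-1.677)/" sim.py; python3 - <<'E'
from h import *
from sim import *
s=st();q=s['qpos'];where(s,'empty')
for pt,t,n in [(tgt('empty',62,17.5),0.005,2),(tgt('empty',53,17),0,2)]:
    q,o=rows_to(q,pt,t,n=n); show(q,len(o)); pr(o)
E
```

```text
17.475 q [ 0.078  0.944 -0.787  1.72   1.175  1.487  0.286] p [596.2 -15.7 143.9] z [ 0.025 -0.635 -0.772] y [ 0.063  0.772 -0.633] F 2.5 w 31.6 59.7
empty s 57.5 n 23.1 Y -1.7 tool y.n -1.000 z.n -0.015 z.Y 0.092 y.Y -0.019
2 [ 0.07  0.95 -0.78  1.71  1.17  1.49  0.27] [598.  -9. 144.] z [ 0.025 -0.635 -0.772] y [ 0.08  0.77 -0.63] marg 0.47
-0.004 0.009 -0.007 0.003; -0.003 0.01 -0.007 0.003
2 [ 0.07  0.96 -0.78  1.72  1.18  1.48  0.26] [598. -14. 136.] z [ 0.025 -0.635 -0.772] y [ 0.08  0.77 -0.63] marg 0.47
0.001 0 0.015 0; 0.001 0.001 0.015 0
```

Request:
carry_out:
  moves:
    - {"tx":-0.003,"ty":0.009,"tz":0,"twist":0.003,"fingers":0}
    - {"tx":-0.003,"ty":0.009,"tz":0,"twist":0.003,"fingers":0}
    - {"tx":0,"ty":0,"tz":0.008,"twist":0,"fingers":0}
    - {"tx":0,"ty":0,"tz":0.008,"twist":0,"fingers":0}
    - {"tx":0,"ty":0,"tz":0,"twist":0,"fingers":0}
    - {"tx":0,"ty":0,"tz":0,"twist":0,"fingers":0}

```text
clock: 18.23
eef_pos: [598.7, -15.2, 137.1]
tool_rot: [-2.455, 0.072, 3.094]
force: [1.1, -0.6, 3.4]
width: 31.5
gripper_force: 60.0
```

```bash
python3 - <<'E'
from h import *
s=st();where(s,'empty');print(s['force'].round(1))
E
```

```text
18.225 q [ 0.073  0.955 -0.78   1.715  1.181  1.483  0.263] p [598.7 -15.2 137.1] z [ 0.025 -0.636 -0.772] y [ 0.082  0.771 -0.632] F 3.6 w 31.5 60.0
empty s 52.9 n 18.1 Y 0.8 tool y.n -1.000 z.n -0.014 z.Y 0.092 y.Y 0.000
[ 1.1 -0.6  3.4]
```

Request:
carry_out:
  moves:
    - {"tx":0,"ty":0.004,"tz":0.005,"twist":0,"fingers":0}
    - {"tx":0,"ty":0,"tz":0.005,"twist":0,"fingers":0}
    - {"tx":0,"ty":0,"tz":0,"twist":0,"fingers":0}

```text
clock: 18.6
eef_pos: [599.0, -15.3, 136.8]
tool_rot: [-2.453, 0.073, 3.094]
force: [-1.2, 4.2, 17.4]
width: 31.4
gripper_force: 61.9
```

```bash
python3 - <<'E'
from h import *
s=st();where(s,'empty');print(s['force'].round(1))
E
```

```text
18.6 q [ 0.073  0.957 -0.78   1.715  1.184  1.484  0.26 ] p [599.  -15.3 136.8] z [ 0.027 -0.637 -0.77 ] y [ 0.083  0.769 -0.634] F 17.9 w 31.4 61.9
empty s 52.5 n 17.9 Y 1.0 tool y.n -1.000 z.n -0.012 z.Y 0.094 y.Y 0.001
[-1.2  4.2 17.4]
```

Request:
carry_out:
  moves:
    - {"tx":0,"ty":0,"tz":0,"twist":0,"fingers":0.45}
    - {"tx":0,"ty":0,"tz":0,"twist":0,"fingers":0.55}
    - {"tx":0,"ty":0,"tz":0,"twist":0,"fingers":0.66}
    - {"tx":0,"ty":0,"tz":0,"twist":0,"fingers":0.66}
    - {"tx":0,"ty":0,"tz":0,"twist":0,"fingers":0.66}

```text
clock: 19.23
eef_pos: [598.4, -15.8, 133.3]
tool_rot: [-2.456, 0.07, 3.094]
force: [-0.3, -1.0, -0.6]
width: 56.7
gripper_force: 0.0
```

```bash
python3 - <<'E'
from h import *
s=st();where(s,'empty');print(s['force'].round(1)); im=snap('wrist','w8.png')
from sim import *
q=s['qpos']
for pt,t,n in [(tgt('empty',150,18),0,4),(np.array([560,10,400.]),0,4),(np.array([430,-150,430]),0,4),(tgt('long',230,60),0,4)]:
    q,o=rows_to(q,pt,t,n=n); show(q,len(o)); pr(o)
qq=q
for sg in (1,-1):
    q=qq
    for k in range(5): q,o=rows_to(q,fk(q,PX)[0],sg*.2); show(q,sg)
E
```

```text
19.225 q [ 0.074  0.96  -0.778  1.716  1.184  1.479  0.26 ] p [598.4 -15.8 133.3] z [ 0.024 -0.635 -0.772] y [ 0.081  0.771 -0.631] F 1.2 w 56.7 0.0
empty s 49.5 n 16.2 Y 0.6 tool y.n -1.000 z.n -0.015 z.Y 0.091 y.Y -0.001
[-0.3 -1.  -0.6]
4 [-0.01  0.89 -0.82  1.59  1.08  1.61  0.34] [605.  47. 212.] z [ 0.024 -0.635 -0.772] y [ 0.08  0.77 -0.63] marg 0.37
-0.007 -0 -0.083 0; -0.007 -0 -0.084 0; -0.007 -0.001 -0.083 0; -0.008 -0 -0.084 0
4 [ 0.1   0.61 -0.91  1.55  0.94  1.77  0.57] [560.  10. 400.] z [ 0.024 -0.635 -0.772] y [ 0.08  0.77 -0.63] marg 0.21
0.025 -0.126 -0.103 0; 0.024 -0.126 -0.102 0; 0.025 -0.126 -0.103 0; 0.024 -0.126 -0.102 0
4 [ 0.57  0.28 -1.    1.92  0.86  1.48  0.78] [ 430. -150.  430.] z [ 0.024 -0.635 -0.772] y [ 0.08  0.77 -0.63] marg 0.25
0.1 -0.127 0.063 0; 0.1 -0.128 0.063 0; 0.1 -0.127 0.062 0; 0.1 -0.128 0.063 0
4 [ 0.62  0.5  -0.88  2.06  1.14  1.28  0.61] [ 458. -245.  300.] z [ 0.024 -0.635 -0.772] y [ 0.08  0.77 -0.63] marg 0.37
-0.019 0.009 0.135 0; -0.02 0.009 0.135 0; -0.019 0.009 0.134 0; -0.02 0.01 0.135 0
1 [ 0.57  0.47 -0.8   2.06  1.12  1.2
[... 495 characters left out ...]
2.43] [ 458. -245.  300.] z [ 0.024 -0.635 -0.772] y [-0.08 -0.77  0.63] marg 0.41
-1 [ 0.67  0.53 -0.96  2.06  1.15  1.32  1.22] [ 458. -245.  300.] z [ 0.024 -0.635 -0.772] y [-0.52  0.65 -0.55] marg 0.29
-1 [ 0.71  0.56 -1.04  2.06  1.17  1.38  1.83] [ 458. -245.  300.] z [ 0.024 -0.635 -0.772] y [-0.92  0.28 -0.26] marg 0.21
-1 [ 0.75  0.59 -1.12  2.05  1.19  1.43  2.44] [ 458. -245.  300.] z [ 0.024 -0.635 -0.772] y [-0.97 -0.19  0.13] marg 0.13
-1 [ 0.82  0.68 -1.25  2.06  1.23  1.56  2.94] [ 453. -253.  297.] z [ 0.006 -0.643 -0.766] y [-0.71 -0.54  0.45] marg 0.0
-1 [ 0.76  0.78 -1.25  2.    1.23  1.76  2.94] [ 445. -266.  293.] z [-0.118 -0.697 -0.707] y [-0.68 -0.46  0.57] marg 0.0
```

Request:
carry_out:
  moves:
    - {"tx":0,"ty":0,"tz":-0.03,"twist":0,"fingers":0.66}
    - {"tx":-0.007,"ty":0,"tz":-0.08,"twist":0,"fingers":0.66}
    - {"tx":-0.007,"ty":0,"tz":-0.1,"twist":0,"fingers":0.66}
    - {"tx":-0.007,"ty":0,"tz":-0.1,"twist":0,"fingers":0.66}
    - {"tx":0,"ty":0,"tz":-0.05,"twist":0,"fingers":0.66}

```text
clock: 19.9
eef_pos: [602.6, 55.4, 219.7]
tool_rot: [-2.459, 0.073, 3.096]
force: [-0.6, 0.2, 0.6]
width: 56.1
gripper_force: 0.0
```

```bash
python3 - <<'E'
from h import *
from sim import *
s=st();where(s,'empty'); im=snap('wrist','w9.png'); t=snap('top','t9.png')
P=[[proj(im,tgt('empty',80,k,y)).round(0).tolist() for y in(-50,50)] for k in (0,8,32)]; print(P)
g=cv2.cvtColor(im['color'],cv2.COLOR_BGR2GRAY); m=(g<45).astype(np.uint8)
m[300:]=0
n,l,stt,c=cv2.connectedComponentsWithStats(m)
for i in range(1,n):
    if stt[i,4]>400: 
        ys,xs=np.where(l==i); print(stt[i],cv2.boxPoints(cv2.minAreaRect(np.c_[xs,ys].astype(np.float32))).round(0).tolist())
v=int((P[0][0][1]+P[0][1][1])/2)
for v in (v-30,v,v+20): print(v,g[v,200:480:4].tolist())
E
```

```text
19.9 q [-0.018  0.877 -0.828  1.588  1.066  1.62   0.338] p [602.6  55.4 219.7] z [ 0.028 -0.633 -0.774] y [ 0.081  0.773 -0.629] F 0.9 w 56.1 0.0
empty s 161.5 n 17.1 Y -2.8 tool y.n -1.000 z.n -0.018 z.Y 0.095 y.Y -0.001
[[[346.0, 129.0], [342.0, 269.0]], [[333.0, 129.0], [331.0, 269.0]], [[294.0, 129.0], [298.0, 269.0]]]
[  45    0  112  106 7384] [[45.0, 0.0], [122.0, -22.0], [158.0, 101.0], [81.0, 124.0]]
[ 293  117   39  155 5314] [[292.0, 271.0], [295.0, 117.0], [332.0, 117.0], [330.0, 271.0]]
[234 250  26  50 877] [[234.0, 250.0], [259.0, 250.0], [259.0, 299.0], [234.0, 299.0]]
[384 250  24  50 811] [[384.0, 250.0], [407.0, 250.0], [407.0, 299.0], [384.0, 299.0]]
[189 261  44  39 596] [[189.0, 299.0], [228.0, 257.0], [248.0, 276.0], [209.0, 317.0]]
[409 261  43  39 542] [[393.0, 276.0], [412.0, 258.0], [451.0, 299.0], [432.0, 317.0]]
169 [180, 181, 181, 181, 178, 180, 180, 182, 181, 181, 180, 182, 182, 175, 169, 169, 170, 170, 171, 166, 168, 169, 169, 169, 38, 32, 33, 31, 34, 31, 30, 31, 32, 83, 119, 112, 81, 112, 134, 86, 85, 84, 84, 84, 86, 85, 85, 83, 87, 88, 116, 122, 94, 87, 87, 85, 87, 87, 88, 88, 86, 112, 111, 111, 112, 111, 120, 178, 179, 179]
199 [159, 103, 149, 155, 160, 160, 164, 168, 170, 172, 174, 176, 177, 167, 165, 165, 167, 166, 168, 165, 162, 167, 166, 165, 51, 33, 31, 32, 30, 30, 31, 30, 30, 111, 118, 109, 110, 111, 182, 175, 140, 137, 141, 143, 142, 141, 143, 144, 144, 111, 120, 95, 82, 85, 95, 87, 71, 92, 148, 109, 146, 182, 180, 180, 180, 182, 180, 183, 181, 181]
219 [143, 161, 122, 134, 120, 59, 85, 103, 111, 110, 160, 186, 186, 181, 169, 163, 167, 166, 166, 165, 162, 165, 165, 161, 82, 32, 31, 31, 30, 30, 31, 31, 31, 118, 117, 109, 78, 79, 177, 179, 181, 182, 163, 79, 79, 82, 91, 94, 94, 109, 181, 183, 182, 184, 184, 183, 181, 176, 149, 182, 183, 184, 181, 183, 181, 181, 181, 181, 182, 182]
```

```bash
python3 - <<'E'
from h import *
from sim import *
q=ctrl.read_state()['qpos']
for pt,t,n in [(np.array([540,30,400.]),0,5),(np.array([430,-150,440]),-.03,5),(tgt('long',230,50),-.027,4)]:
    q,o=rows_to(q,pt,t,n=n); show(q,len(o)); pr(o)
E
```

```text
5 [ 0.08  0.59 -0.93  1.58  0.91  1.77  0.52] [540.  30. 400.] z [ 0.028 -0.633 -0.773] y [ 0.08  0.77 -0.63] marg 0.21
0.032 -0.092 -0.084 0; 0.032 -0.092 -0.084 0; 0.032 -0.092 -0.084 0; 0.032 -0.092 -0.084 0; 0.032 -0.093 -0.084 0
5 [ 0.59  0.27 -1.02  1.9   0.85  1.49  0.9 ] [ 430. -150.  440.] z [ 0.028 -0.633 -0.773] y [-0.01  0.77 -0.63] marg 0.23
0.066 -0.115 0.053 -0.006; 0.068 -0.114 0.053 -0.006; 0.07 -0.113 0.054 -0.006; 0.072 -0.112 0.053 -0.006; 0.074 -0.11 0.054 -0.006
4 [ 0.63  0.52 -0.91  2.07  1.15  1.29  0.76] [ 457. -238.  293.] z [ 0.028 -0.633 -0.773] y [-0.1   0.77 -0.63] marg 0.34
-0.019 0.021 0.141 -0.007; -0.019 0.02 0.142 -0.007; -0.02 0.02 0.141 -0.007; -0.02 0.019 0.142 -0.007
```

Request:
carry_out:
  moves:
    - {"tx":0.032,"ty":-0.092,"tz":-0.084,"twist":0,"fingers":0.66}
    - {"tx":0.032,"ty":-0.092,"tz":-0.084,"twist":0,"fingers":0.66}
    - {"tx":0.032,"ty":-0.092,"tz":-0.084,"twist":0,"fingers":0.66}
    - {"tx":0.032,"ty":-0.092,"tz":-0.084,"twist":0,"fingers":0.66}
    - {"tx":0.032,"ty":-0.092,"tz":-0.084,"twist":0,"fingers":0.66}
    - {"tx":0.066,"ty":-0.115,"tz":0.053,"twist":-0.006,"fingers":0.66}
    - {"tx":0.068,"ty":-0.114,"tz":0.053,"twist":-0.006,"fingers":0.66}
    - {"tx":0.07,"ty":-0.113,"tz":0.053,"twist":-0.006,"fingers":0.66}
    - {"tx":0.072,"ty":-0.112,"tz":0.053,"twist":-0.006,"fingers":0.66}
    - {"tx":0.074,"ty":-0.11,"tz":0.053,"twist":-0.006,"fingers":0.66}

```text
clock: 21.25
eef_pos: [428.2, -153.0, 439.0]
tool_rot: [-2.452, 0.008, -3.117]
force: [0.8, -0.5, -1.4]
width: 55.8
gripper_force: 0.0
```

Request:
carry_out:
  moves:
    - {"tx":-0.019,"ty":0.02,"tz":0.141,"twist":-0.007,"fingers":0.66}
    - {"tx":-0.019,"ty":0.02,"tz":0.141,"twist":-0.007,"fingers":0.66}
    - {"tx":-0.019,"ty":0.02,"tz":0.141,"twist":-0.007,"fingers":0.66}
    - {"tx":-0.019,"ty":0.02,"tz":0.141,"twist":-0.007,"fingers":0.66}
    - {"tx":0,"ty":0,"tz":0,"twist":0,"fingers":0.66}

```text
clock: 21.88
eef_pos: [452.9, -240.7, 290.5]
tool_rot: [-2.456, -0.052, -3.052]
force: [-0.5, 0.0, 0.0]
width: 56.7
gripper_force: 0.0
```

```bash
cat > blk.py <<'E'
from h import *
def blk(im,thr=45,vmax=300):
    g=cv2.cvtColor(im['color'],cv2.COLOR_BGR2GRAY); m=(g<thr).astype(np.uint8); m[vmax:]=0
    n,l,stt,c=cv2.connectedComponentsWithStats(m)
    for i in range(1,n):
        if stt[i,4]>1000:
            cs=max(cv2.findContours((l==i).astype(np.uint8),0,2)[0],key=cv2.contourArea)
            print(stt[i].tolist(),cv2.approxPolyDP(cs,3,True)[:,0].tolist())
E
python3 - <<'E'
from blk import *
from sim import *
s=st();where(s,'long'); im=snap('wrist','w10.png'); blk(im)
print([[proj(im,tgt('long',135,k,y)).round(0).tolist() for y in(-50,50)] for k in (0,24,32)])
print('ledge',[proj(im,tgt('long',0,76,y)).round(0).tolist() for y in(-50,50)])
E
```

```text
21.875 q [ 0.627  0.52  -0.905  2.074  1.146  1.294  0.757] p [ 452.9 -240.7  290.5] z [ 0.017 -0.634 -0.773] y [-0.102  0.768 -0.633] F 0.5 w 56.7 0.0
long s 226.3 n 50.1 Y -4.3 tool y.n -1.000 z.n -0.013 z.Y -0.065 y.Y -0.003
[346, 145, 62, 155, 5400] [[346, 145], [363, 160], [358, 289], [382, 290], [387, 299], [406, 299], [407, 288], [389, 250], [393, 239], [397, 157], [367, 145]]
[[[393.0, 150.0], [387.0, 287.0]], [[358.0, 150.0], [354.0, 287.0]], [[346.0, 150.0], [343.0, 287.0]]]
ledge [[293.0, 141.0], [295.0, 231.0]]
```

```bash
python3 - <<'E'
from fitst import *
im=load('w10.png')
ob=[(sn(135,24,-50),(363,160)),(sn(135,0,-50),(397,158)),(sn(135,24,50),(358,289.5))]
fitst(im,ob,sim.ST['long'])
# check: lid/ledge transitions along rows
g=cv2.cvtColor(im['color'],cv2.COLOR_BGR2GRAY)
for v in (180,220,250): print(v,g[v,270:420:3].tolist())
print(g[130:300:4,375].tolist())
print(g[120:250:4,310].tolist())
E
```

```text
[ 474.91  -342.675   -1.449]
[[-0.8, -2.3], [0.9, 0.0], [-0.7, 4.6]]
180 [177, 176, 176, 177, 178, 175, 174, 175, 175, 174, 164, 164, 165, 165, 167, 167, 163, 166, 166, 166, 164, 165, 161, 96, 96, 97, 87, 124, 117, 108, 77, 33, 32, 33, 31, 32, 31, 31, 31, 31, 30, 33, 37, 84, 84, 84, 85, 84, 86, 114]
220 [177, 176, 176, 176, 177, 176, 178, 179, 179, 180, 159, 160, 163, 162, 164, 163, 160, 160, 161, 160, 161, 159, 145, 97, 97, 96, 95, 123, 115, 106, 47, 31, 31, 32, 32, 30, 32, 29, 28, 29, 32, 33, 142, 143, 144, 145, 145, 143, 107, 117]
250 [177, 174, 174, 175, 177, 177, 177, 178, 178, 178, 178, 178, 179, 179, 179, 180, 181, 180, 180, 180, 180, 179, 180, 152, 79, 95, 104, 118, 113, 97, 37, 31, 32, 30, 30, 29, 30, 31, 28, 23, 45, 75, 76, 76, 143, 160, 160, 157, 154, 149]
[146, 115, 139, 138, 118, 22, 16, 35, 27, 34, 31, 32, 31, 32, 31, 31, 31, 30, 32, 31, 31, 31, 32, 32, 32, 31, 31, 30, 30, 30, 29, 31, 30, 30, 29, 30, 28, 30, 29, 28, 30, 177, 178]
[142, 141, 143, 142, 143, 143, 108, 166, 166, 166, 165, 166, 166, 165, 165, 165, 165, 165, 164, 163, 164, 163, 162, 162, 162, 161, 161, 161, 161, 181, 181, 179, 179]
```

```bash
sed -i "s/'long':(471,-346.4,-1.442)/'long':(475,-342.7,-1.449)/" sim.py; python3 - <<'E'
from h import *
from sim import *
s=st();where(s,'long');q=s['qpos']
for pt,t,n in [(tgt('long',170,17),0.001,3),(tgt('long',106,16),0,3)]:
    q,o=rows_to(q,pt,t,n=n); show(q,len(o)); pr(o)
E
```

```text
21.925 q [ 0.627  0.518 -0.907  2.072  1.146  1.295  0.758] p [ 454.3 -239.3  292.3] z [ 0.021 -0.635 -0.773] y [-0.101  0.767 -0.633] F 0.4 w 56.2 0.0
long s 226.4 n 52.8 Y -8.0 tool y.n -1.000 z.n -0.012 z.Y -0.056 y.Y -0.007
3 [ 0.58  0.64 -0.85  2.12  1.27  1.27  0.61] [ 463. -247.  226.] z [ 0.021 -0.635 -0.773] y [-0.1   0.77 -0.63] marg 0.35
-0.013 0.039 0.062 0; -0.012 0.039 0.063 0; -0.013 0.039 0.062 0
3 [ 0.62  0.74 -0.79  2.13  1.4   1.22  0.55] [ 468. -287.  177.] z [ 0.021 -0.635 -0.773] y [-0.1   0.77 -0.63] marg 0.34
-0.004 0 0.071 0; -0.004 0 0.071 0; -0.004 0 0.071 0
```

Request:
carry_out:
  moves:
    - {"tx":-0.013,"ty":0.039,"tz":0.062,"twist":0,"fingers":0.66}
    - {"tx":-0.013,"ty":0.039,"tz":0.062,"twist":0,"fingers":0.66}
    - {"tx":-0.013,"ty":0.039,"tz":0.062,"twist":0,"fingers":0.66}
    - {"tx":0,"ty":0,"tz":0,"twist":0,"fingers":0.66}

```text
clock: 22.42
eef_pos: [465.1, -245.5, 227.8]
tool_rot: [-2.454, -0.045, -3.048]
force: [0.1, 0.7, 0.6]
width: 56.3
gripper_force: 0.0
```

```bash
python3 - <<'E'
from blk import *
from sim import *
s=st();where(s,'long'); im=snap('wrist','w11.png'); blk(im,vmax=400)
P=[[proj(im,tgt('long',135,k,y)).round(0).tolist() for y in(-50,50)] for k in (0,24,32)]; print(P)
g=cv2.cvtColor(im['color'],cv2.COLOR_BGR2GRAY)
for v in (200,240,280): print(v,g[v,250:430:3].tolist())
E
```

```text
22.425 q [ 0.577  0.642 -0.85   2.114  1.267  1.266  0.609] p [ 465.1 -245.5  227.8] z [ 0.025 -0.635 -0.772] y [-0.101  0.767 -0.634] F 0.9 w 56.3 0.0
long s 172.2 n 17.0 Y 2.0 tool y.n -1.000 z.n -0.012 z.Y -0.053 y.Y -0.007
[307, 133, 47, 184, 7856] [[334, 133], [312, 134], [307, 142], [310, 316], [348, 315], [353, 143]]
[16, 250, 611, 150, 39433] [[16, 398], [153, 399], [173, 368], [192, 363], [198, 399], [443, 399], [449, 363], [467, 367], [489, 399], [626, 399], [513, 307], [493, 301], [483, 302], [477, 312], [454, 307], [449, 297], [434, 290], [413, 261], [409, 262], [424, 290], [414, 301], [407, 301], [407, 288], [389, 250], [385, 251], [384, 291], [399, 335], [389, 369], [382, 366], [381, 360], [320, 366], [261, 360], [258, 368], [253, 369], [242, 340], [258, 294], [253, 250], [234, 289], [234, 301], [228, 301], [218, 291], [233, 260], [229, 260], [208, 288], [189, 300], [187, 307], [164, 311], [161, 303], [153, 300], [129, 306]]
[[[354.0, 145.0], [349.0, 319.0]], [[307.0, 144.0], [307.0, 319.0]], [[291.0, 144.0], [293.0, 319.0]]]
200 [186, 186, 190, 174, 173, 174, 176, 175, 176, 175, 170, 171, 176, 175, 141, 130, 124, 116, 97, 48, 32, 35, 34, 34, 35, 36, 36, 34, 34, 34, 36, 34, 34, 35, 66, 141, 105, 87, 87, 88, 89, 90, 89, 90, 89, 90, 89, 88, 103, 120, 127, 102, 97, 91, 90, 90, 90, 90, 90, 91]
240 [184, 186, 184, 187, 188, 189, 188, 189, 189, 191, 189, 189, 190, 189, 186, 131, 124, 118, 103, 51, 34, 33, 34, 34, 34, 35, 35, 34, 28, 28, 27, 28, 26, 26, 83, 114, 78, 76, 78, 80, 87, 93, 97, 97, 96, 95, 108, 158, 161, 164, 165, 171, 174, 175, 179, 182, 176, 177, 179, 177]
280 [23, 23, 24, 93, 182, 181, 179, 178, 179, 181, 180, 184, 184, 185, 182, 130, 123, 118, 109, 63, 34, 31, 33, 32, 33, 30, 32, 32, 33, 32, 33, 31, 34, 30, 187, 185, 187, 186, 187, 187, 188, 186, 186, 186, 118, 35, 27, 26, 26, 26, 25, 33, 79, 78, 78, 78, 60, 26, 27, 27]
```

Request:
carry_out:
  moves:
    - {"tx":0,"ty":0,"tz":0.05,"twist":0,"fingers":0.66}
    - {"tx":0,"ty":0,"tz":0.07,"twist":0,"fingers":0.66}
    - {"tx":0,"ty":0,"tz":0.07,"twist":0,"fingers":0.66}
    - {"tx":0,"ty":0.003,"tz":0.03,"twist":0,"fingers":0.66}
    - {"tx":0,"ty":0,"tz":0,"twist":0,"fingers":0.66}
    - {"tx":0,"ty":0,"tz":0,"twist":0,"fingers":0}
    - {"tx":0,"ty":0,"tz":0,"twist":0,"fingers":0}
    - {"tx":0,"ty":0,"tz":0,"twist":0,"fingers":0}
    - {"tx":0,"ty":0,"tz":0,"twist":0,"fingers":0}
    - {"tx":0,"ty":0,"tz":0,"twist":0,"fingers":0}

```text
clock: 23.72
eef_pos: [467.2, -287.0, 176.9]
tool_rot: [-2.453, -0.044, -3.047]
force: [0.1, 3.8, 5.9]
width: 31.2
gripper_force: 60.3
```

```bash
python3 - <<'E'
from h import *
from sim import *
s=st();where(s,'long');q=s['qpos']
for pt,t,n in [(tgt('long',175,30),0,4),(np.array([450,-230,400.]),.15,5),(np.array([450,-170,440.]),.4,8),(np.array([520,-20,420.]),.3,6),(tgt('empty',240,90),.1,4),(tgt('empty',125,56),.0,4),(tgt('empty',106,48),0,3)]:
    q,o=rows_to(q,pt,t,n=n); show(q,len(o)); pr(o)
E
```

```text
23.725 q [ 0.616  0.737 -0.79   2.136  1.411  1.221  0.544] p [ 467.2 -287.   176.9] z [ 0.026 -0.636 -0.771] y [-0.1    0.766 -0.635] F 7.1 w 31.2 60.3
long s 106.6 n 16.0 Y -1.0 tool y.n -1.000 z.n -0.010 z.Y -0.051 y.Y -0.007
4 [ 0.6   0.62 -0.85  2.11  1.26  1.26  0.64] [ 464. -254.  238.] z [ 0.026 -0.636 -0.771] y [-0.1   0.77 -0.63] marg 0.36
0.002 -0.011 -0.057 0; 0.002 -0.011 -0.057 0; 0.002 -0.011 -0.057 0; 0.003 -0.011 -0.057 0
5 [ 0.66  0.33 -0.91  1.94  0.97  1.35  0.57] [ 450. -230.  400.] z [ 0.026 -0.636 -0.771] y [ 0.36  0.73 -0.59] marg 0.34
0.012 -0.055 -0.094 0.03; 0.007 -0.056 -0.093 0.03; 0.002 -0.057 -0.094 0.03; -0.003 -0.057 -0.093 0.03; -0.009 -0.056 -0.094 0.03
8 [ 0.45  0.25 -0.78  1.86  0.85  1.42 -0.65] [ 450. -170.  440.] z [ 0.026 -0.636 -0.771] y [ 1.   -0.03  0.06] marg 0.47
0.002 0.008 -0.029 0.05; 0.004 0.008 -0.029 0.05; 0.005 0.007 -0.029 0.05; 0.006 0.006 -0.029 0.05; 0.007 0.005 -0.028 0.05; 0.008 0.004 -0.029 0.05; 0.008 0.003 -0.028 0.05; 0.009 0.002 -0.029 0.05
6 [ 0.03  0.44 -0.66  1.65  0.82  1.61 -1.8 ] [520. -20. 420.] z [ 0.026 -0.636 -0.771] y [ 0.54 -0.64  0.55] marg 0.37
0.074 0.036 -0.043 0.05; 0.078 0.024 -0.043 0.05; 0.081 0.012 -0.044 0.05; 0.082 -0.001 -0.043 0.05; 0.081 -0.014 -0.044 0.05; 0.077 -0.027 -0.043 0.05
4 [-0.14  0.68 -0.57  1.49  0.88  1.59 -2.21] [605.  50. 327.] z [ 0.026 -0.636 -0.771] y [ 0.25 -0.74  0.62] marg 0.39
0.11 -0.041 0.025 0.025; 0.106 -0.05 0.025 0.025; 0.102 -0.058 0.025 0.025; 0.097 -0.066 0.024 0.025
4 [-0.08  0.77 -0.53  1.66  0.97  1.39 -2.35] [600.   2. 217.] z [ 0.026 -0.636 -0.771] y [ 0.25 -0.74  0.62] marg 0.59
0.001 -0.029 0.096 0; 0 -0.028 0.096 0; 0.001 -0.029 0.096 0; 0 -0.028 0.095 0
3 [-0.08  0.79 -0.52  1.68  0.99  1.36 -2.37] [599.  -4. 197.] z [ 0.026 -0.636 -0.771] y [ 0.25 -0.74  0.62] marg 0.57
0.001 -0.009 0.021 0; 0.001 -0.009 0.021 0; 0.001 -0.008 0.022 0
```

Request:
carry_out:
  moves:
    - {"tx":0.002,"ty":-0.006,"tz":-0.04,"twist":0,"fingers":0}
    - {"tx":0.002,"ty":-0.011,"tz":-0.06,"twist":0,"fingers":0}
    - {"tx":0.002,"ty":-0.011,"tz":-0.065,"twist":0,"fingers":0}
    - {"tx":0.002,"ty":-0.011,"tz":-0.065,"twist":0,"fingers":0}
    - {"tx":0.012,"ty":-0.055,"tz":-0.094,"twist":0.03,"fingers":0}
    - {"tx":0.007,"ty":-0.056,"tz":-0.094,"twist":0.03,"fingers":0}
    - {"tx":0.002,"ty":-0.057,"tz":-0.094,"twist":0.03,"fingers":0}
    - {"tx":-0.003,"ty":-0.057,"tz":-0.094,"twist":0.03,"fingers":0}
    - {"tx":-0.009,"ty":-0.056,"tz":-0.094,"twist":0.03,"fingers":0}

```text
clock: 24.85
eef_pos: [449.2, -227.5, 399.8]
tool_rot: [-2.495, 0.251, 2.862]
force: [0.3, -0.9, -2.6]
width: 31.3
gripper_force: 59.9
```

Request:
carry_out:
  moves:
    - {"tx":0.002,"ty":0.008,"tz":-0.029,"twist":0.05,"fingers":0}
    - {"tx":0.004,"ty":0.008,"tz":-0.029,"twist":0.05,"fingers":0}
    - {"tx":0.005,"ty":0.007,"tz":-0.029,"twist":0.05,"fingers":0}
    - {"tx":0.006,"ty":0.006,"tz":-0.029,"twist":0.05,"fingers":0}
    - {"tx":0.007,"ty":0.005,"tz":-0.029,"twist":0.05,"fingers":0}
    - {"tx":0.008,"ty":0.004,"tz":-0.029,"twist":0.05,"fingers":0}
    - {"tx":0.008,"ty":0.003,"tz":-0.029,"twist":0.05,"fingers":0}
    - {"tx":0.009,"ty":0.002,"tz":-0.029,"twist":0.05,"fingers":0}

```text
clock: 25.85
eef_pos: [449.2, -167.1, 439.3]
tool_rot: [3.068, 0.684, 1.493]
force: [-0.1, 0.0, -2.2]
width: 31.6
gripper_force: 60.0
```

```bash
python3 - <<'E'
from h import *
from sim import *
s=st();q=s['qpos']
for pt,t,n in [(np.array([520,-20,430.]),.3,6),(tgt('empty',240,95),.207,6)]:
    q,o=rows_to(q,pt,t,n=n); show(q,len(o)); pr(o)
E
```

```text
25.85 q [ 0.444  0.255 -0.774  1.864  0.841  1.422 -0.66 ] p [ 449.2 -167.1  439.3] z [ 0.024 -0.634 -0.773] y [ 0.998 -0.031  0.057] F 2.2 w 31.6 60.0
6 [ 0.03  0.43 -0.66  1.64  0.81  1.63 -1.79] [520. -20. 430.] z [ 0.024 -0.634 -0.773] y [ 0.54 -0.64  0.54] marg 0.35
0.069 0.036 -0.047 0.05; 0.074 0.025 -0.047 0.05; 0.077 0.013 -0.047 0.05; 0.078 0.001 -0.047 0.05; 0.077 -0.01 -0.047 0.05; 0.074 -0.023 -0.046 0.05
6 [-0.16  0.66 -0.51  1.49  0.85  1.57 -2.51] [605.  46. 330.] z [ 0.024 -0.634 -0.773] y [-0.07 -0.77  0.63] marg 0.41
0.073 -0.029 0.021 0.034; 0.07 -0.036 0.021 0.034; 0.066 -0.043 0.021 0.034; 0.06 -0.05 0.021 0.034; 0.055 -0.057 0.021 0.034; 0.049 -0.062 0.02 0.034
```

Request:
carry_out:
  moves:
    - {"tx":0.069,"ty":0.036,"tz":-0.047,"twist":0.05,"fingers":0}
    - {"tx":0.074,"ty":0.025,"tz":-0.047,"twist":0.05,"fingers":0}
    - {"tx":0.077,"ty":0.013,"tz":-0.047,"twist":0.05,"fingers":0}
    - {"tx":0.078,"ty":0.001,"tz":-0.047,"twist":0.05,"fingers":0}
    - {"tx":0.077,"ty":-0.01,"tz":-0.047,"twist":0.05,"fingers":0}
    - {"tx":0.074,"ty":-0.023,"tz":-0.046,"twist":0.05,"fingers":0}
    - {"tx":0.073,"ty":-0.029,"tz":0.021,"twist":0.034,"fingers":0}
    - {"tx":0.07,"ty":-0.036,"tz":0.021,"twist":0.034,"fingers":0}
    - {"tx":0.066,"ty":-0.043,"tz":0.021,"twist":0.034,"fingers":0}
    - {"tx":0.06,"ty":-0.05,"tz":0.021,"twist":0.034,"fingers":0}
    - {"tx":0.055,"ty":-0.057,"tz":0.021,"twist":0.034,"fingers":0}
    - {"tx":0.049,"ty":-0.062,"tz":0.02,"twist":0.034,"fingers":0}

```text
clock: 27.35
eef_pos: [603.9, 46.4, 328.5]
tool_rot: [2.457, -0.063, -0.039]
force: [-0.5, -0.8, -2.4]
width: 31.6
gripper_force: 60.1
```

```bash
python3 - <<'E'
from h import *
from sim import *
s=st();q=s['qpos'];where(s,'empty')
for pt,t,n in [(tgt('empty',125,56),.0,5)]:
    q,o=rows_to(q,pt,t,n=n); show(q,len(o)); pr(o)
E
```

```text
27.35 q [-0.165  0.662 -0.509  1.495  0.848  1.567 -2.513] p [603.9  46.4 328.5] z [ 0.024 -0.633 -0.773] y [-0.071 -0.773  0.631] F 2.6 w 31.6 60.1
empty s 239.2 n 93.8 Y -0.6 tool y.n 1.000 z.n -0.017 z.Y 0.091 y.Y 0.012
5 [-0.11  0.76 -0.47  1.66  0.94  1.36 -2.65] [600.   2. 217.] z [ 0.024 -0.633 -0.773] y [-0.07 -0.77  0.63] marg 0.29
-0.006 -0.024 0.076 0; -0.006 -0.024 0.076 0; -0.006 -0.024 0.076 0; -0.007 -0.024 0.077 0; -0.006 -0.024 0.076 0
```

Request:
carry_out:
  moves:
    - {"tx":-0.006,"ty":-0.022,"tz":0.076,"twist":0,"fingers":0}
    - {"tx":-0.006,"ty":-0.022,"tz":0.076,"twist":0,"fingers":0}
    - {"tx":-0.006,"ty":-0.023,"tz":0.076,"twist":0,"fingers":0}
    - {"tx":-0.006,"ty":-0.023,"tz":0.076,"twist":0,"fingers":0}
    - {"tx":-0.006,"ty":-0.023,"tz":0.076,"twist":0,"fingers":0}
    - {"tx":0,"ty":0,"tz":0,"twist":0,"fingers":0}

```text
clock: 28.1
eef_pos: [598.8, -1.3, 218.0]
tool_rot: [2.455, -0.058, -0.038]
force: [0.2, 0.4, -2.1]
width: 31.1
gripper_force: 60.1
```

```bash
python3 - <<'E'
from blk import *
from sim import *
s=st();q=s['qpos'];where(s,'empty'); print(s['force'].round(1)); im=snap('wrist','w12.png'); blk(im,vmax=260)
print('short',[[proj(im,tgt('empty',80,k,y)).round(0).tolist() for y in(-50,50)] for k in (0,8,32)])
print('ledge',[proj(im,tgt('empty',0,76,y)).round(0).tolist() for y in(-50,50)])
for pt,t,n in [(tgt('empty',110,51.5),.0,3)]:
    q,o=rows_to(q,pt,t,n=n); show(q,len(o)); pr(o)
E
```

```text
28.1 q [-0.11   0.757 -0.474  1.663  0.938  1.365 -2.644] p [598.8  -1.3 218. ] z [ 0.021 -0.635 -0.772] y [-0.067 -0.771  0.633] F 2.2 w 31.1 60.1
empty s 123.7 n 59.5 Y -0.6 tool y.n 1.000 z.n -0.014 z.Y 0.088 y.Y 0.016
[ 0.2  0.4 -2.1]
[264, 61, 54, 58, 1446] [[300, 62], [275, 66], [265, 80], [266, 99], [272, 110], [284, 118], [302, 117], [316, 100], [313, 74]]
[297, 142, 73, 118, 7675] [[310, 142], [297, 166], [299, 259], [366, 259], [368, 169], [325, 167], [368, 165], [339, 142]]
[230, 144, 58, 116, 4881] [[287, 145], [230, 149], [234, 259], [265, 259], [273, 244], [271, 167], [287, 151]]
short [[[221.0, 320.0], [213.0, 152.0]], [[235.0, 320.0], [228.0, 152.0]], [[274.0, 322.0], [272.0, 153.0]]]
ledge [[342.0, 270.0], [345.0, 148.0]]
3 [-0.11  0.78 -0.47  1.67  0.95  1.34 -2.67] [599.  -4. 202.] z [ 0.021 -0.635 -0.772] y [-0.07 -0.77  0.63] marg 0.27
-0.001 -0.009 0.015 0; -0 -0.009 0.015 0; -0.001 -0.008 0.016 0
```

Request:
carry_out:
  moves:
    - {"tx":-0.002,"ty":-0.009,"tz":0.015,"twist":-0.002,"fingers":0}
    - {"tx":-0.001,"ty":-0.009,"tz":0.015,"twist":-0.002,"fingers":0}
    - {"tx":-0.001,"ty":-0.008,"tz":0.015,"twist":0,"fingers":0}
    - {"tx":0,"ty":0,"tz":0,"twist":0,"fingers":0}

```text
clock: 28.65
eef_pos: [599.7, -3.6, 203.8]
tool_rot: [2.454, -0.054, -0.028]
force: [0.4, -0.7, -1.4]
width: 31.5
gripper_force: 60.1
```

```bash
python3 - <<'E'
from h import *
s=st();where(s,'empty'); print(s['force'].round(1))
E
```

```text
28.65 q [-0.109  0.775 -0.47   1.674  0.955  1.345 -2.655] p [599.7  -3.6 203.8] z [ 0.024 -0.636 -0.772] y [-0.056 -0.772  0.634] F 1.6 w 31.5 60.1
empty s 111.4 n 52.1 Y 0.5 tool y.n 1.000 z.n -0.014 z.Y 0.091 y.Y 0.026
[ 0.4 -0.7 -1.4]
```

Request:
carry_out:
  moves:
    - {"tx":0,"ty":-0.003,"tz":0.006,"twist":0.004,"fingers":0}
    - {"tx":0,"ty":-0.003,"tz":0.006,"twist":0.004,"fingers":0}
    - {"tx":0,"ty":0,"tz":0.004,"twist":0,"fingers":0}
    - {"tx":0,"ty":0,"tz":0,"twist":0,"fingers":0}

```text
clock: 29.15
eef_pos: [600.3, -5.1, 200.2]
tool_rot: [2.455, -0.072, -0.048]
force: [-1.2, 0.8, 5.6]
width: 31.1
gripper_force: 61.1
```

```bash
python3 - <<'E'
from h import *
s=st();where(s,'empty'); print(s['force'].round(1))
E
```

```text
29.15 q [-0.11   0.779 -0.464  1.678  0.958  1.336 -2.684] p [600.3  -5.1 200.2] z [ 0.025 -0.636 -0.771] y [-0.082 -0.77   0.632] F 5.7 w 31.1 61.1
empty s 107.7 n 50.8 Y 1.3 tool y.n 1.000 z.n -0.014 z.Y 0.092 y.Y -0.000
[-1.2  0.8  5.6]
```

Request:
carry_out:
  moves:
    - {"tx":0,"ty":-0.003,"tz":0.005,"twist":0,"fingers":0}
    - {"tx":0,"ty":0,"tz":0.004,"twist":0,"fingers":0}
    - {"tx":0,"ty":0,"tz":0,"twist":0,"fingers":0}

```text
clock: 29.52
eef_pos: [601.2, -5.0, 199.4]
tool_rot: [2.455, -0.074, -0.047]
force: [-0.4, 5.5, 13.7]
width: 31.6
gripper_force: 62.4
```

```bash
python3 - <<'E'
from h import *
s=st();where(s,'empty'); print(s['force'].round(1))
E
```

```text
29.525 q [-0.11   0.78  -0.465  1.678  0.962  1.335 -2.687] p [601.2  -5.  199.4] z [ 0.028 -0.636 -0.771] y [-0.083 -0.77   0.632] F 14.8 w 31.6 62.4
empty s 107.2 n 50.2 Y 2.2 tool y.n 1.000 z.n -0.014 z.Y 0.095 y.Y -0.001
[-0.4  5.5 13.7]
```

Request:
carry_out:
  moves:
    - {"tx":0,"ty":0,"tz":0,"twist":0,"fingers":0.42}
    - {"tx":0,"ty":0,"tz":0,"twist":0,"fingers":0.5}
    - {"tx":0,"ty":0,"tz":0,"twist":0,"fingers":0.6}
    - {"tx":0,"ty":0,"tz":0,"twist":0,"fingers":0.62}
    - {"tx":0,"ty":0,"tz":0,"twist":0,"fingers":0.62}
    - {"tx":0,"ty":0,"tz":-0.03,"twist":0,"fingers":0.62}
    - {"tx":0,"ty":0,"tz":-0.08,"twist":0,"fingers":0.62}
    - {"tx":0,"ty":0,"tz":-0.1,"twist":0,"fingers":0.62}
    - {"tx":0,"ty":0,"tz":-0.1,"twist":0,"fingers":0.62}
    - {"tx":0,"ty":0,"tz":0,"twist":0,"fingers":0.62}

```text
clock: 30.78
eef_pos: [598.6, 56.1, 270.1]
tool_rot: [2.46, -0.074, -0.045]
force: [-0.4, 0.8, -0.5]
width: 52.9
gripper_force: 0.0
```

```bash
python3 - <<'E'
from blk import *
from sim import *
s=st();where(s,'empty'); print(s['force'].round(1)); im=snap('wrist','w13.png'); blk(im,vmax=320)
print('short',[[proj(im,tgt('empty',80,k,y)).round(0).tolist() for y in(-50,50)] for k in (0,8,32)])
print('long',[[proj(im,tgt('empty',135,k,y)).round(0).tolist() for y in(-50,50)] for k in (32,40,64)])
E
```

```text
30.775 q [-0.186  0.72  -0.499  1.564  0.872  1.485 -2.623] p [598.6  56.1 270.1] z [ 0.029 -0.632 -0.774] y [-0.081 -0.773  0.629] F 1.0 w 52.9 0.0
empty s 200.3 n 49.3 Y -6.9 tool y.n 1.000 z.n -0.018 z.Y 0.096 y.Y 0.001
[-0.4  0.8 -0.5]
[309, 129, 39, 157, 5734] [[310, 130], [310, 284], [340, 285], [345, 277], [347, 130]]
[271, 137, 26, 125, 2956] [[272, 138], [274, 260], [296, 261], [294, 137]]
[119, 249, 144, 71, 3446] [[260, 249], [240, 287], [243, 317], [239, 301], [223, 289], [237, 261], [232, 261], [212, 289], [201, 294], [193, 306], [170, 310], [165, 301], [152, 300], [135, 306], [119, 319], [253, 319], [262, 285]]
[379, 249, 145, 71, 3647] [[381, 250], [379, 284], [389, 319], [523, 319], [504, 304], [488, 299], [475, 301], [471, 310], [447, 305], [445, 298], [430, 290], [409, 261], [405, 262], [419, 289], [408, 300], [402, 300], [402, 288], [386, 251]]
short [[[263.0, 265.0], [259.0, 140.0]], [[273.0, 265.0], [269.0, 140.0]], [[302.0, 265.0], [301.0, 140.0]]]
long [[[296.0, 297.0], [294.0, 142.0]], [[308.0, 297.0], [307.0, 142.0]], [[345.0, 297.0], [348.0, 142.0]]]
```

```bash
python3 -c "
from cell import job
print(job.finish_job())"
```

```text
the job is handed in; nothing more can be done
None
```

I turned both carriers over and stacked them lid-down in the once-empty stand, short below and long on top, and released both. The job is handed in with about 31 s used; the hand-in returned no verdict. My last wrist image puts both at their seated positions, about 3 mm (short) and 8 mm (long) off the middle sideways, inside the 18 mm limit; I did not measure the lid gaps or re-check the bystanders.

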